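Load the bogie kiln: wind the hearth out, set the glazed tiles, wind it home

TASK

Load the test kiln: put the crank on the kiln's square drive shaft and with it wind the empty hearth fully out, then lay every tile that is there flat, glaze up, on a marked place of its own on the hearth. Wind the hearth with the tiles fully home into the kiln by the crank - never push the hearth by hand - then lift the crank off and stand it upright on its round rubber pad. Leave the other things on the bench alone.

Things in the scene. Friction and masses are not known exactly. Their poses are not given: they have to be found in the camera images.
- crank: Loose red crank, 0.5 kg, stands on its hub. Origin: centre of the hub underside; z up along its turning axis, x along the arm to the grip. Hub 46 mm square, 38 mm high; above it on the axis a square boss 30 x 30 mm, z = 38 to 68 mm, by which to lift it, best gripped across the arm (along y). Arm 20 mm wide, z = 28 to 38 mm, to the grip axis at x = 75 mm; counterweight to x = -61 mm. All sides along x and y.
- crank_knob (a point): Middle of the crank's grip: a black upright round handle, 26 mm in diameter, that revolves freely on the crank about its own upright axis; at x = 75 mm, z = 66 mm of the crank, the handle reaching from z = 41 to z = 92 mm.
- crank_socket (a point): Ceiling of the square socket in the crank hub (18 mm wide, 28 mm deep, open underneath, sides along x and y of the crank), on its axis, 28 mm above the hub underside; it rests on the shaft top when the crank is seated.
- shaft_top (a point): Centre of the top face of the upright drive shaft, 116 mm above the bench, at the outer robot-side corner of the track. The steel end is 16 mm square with a 4 mm chamfer at the top and stands 34 mm clear of its brass collar; its sides are parallel to x and y of this point, which turn with it; z up. The crank fits in four positions, a quarter turn apart, with 1 mm play each side.
- drive (a joint): Angle of the drive shaft in rad, growing counter-clockwise seen from above. Each turn moves the hearth 56.5 mm (9 mm per rad): counter-clockwise winds it out, clockwise winds it home. It takes about 0.35 N m to turn, some 5 N at the crank's grip, and stays where it is left.
- bogie (a joint): Travel of the kiln's hearth (bogie) in m: 0 fully home in the kiln, 0.24 fully out against its stop (about 4 1/4 turns in all). It starts nearly home.
- kiln: Grey bench kiln, 340 wide, 330 deep, 290 mm high (350 with open door and controller on the roof), fixed. Origin: on the bench under the middle of its mouth (opening 250 wide, 220 mm high); x runs across the mouth, -y is the way the hearth comes out, along rails 34 mm high that end 260 mm before the mouth. The shaft stands at x = -145, y = -290 mm.
- mark0 (a point): Centre of marked place 0 on the hearth's flat top (230 x 225 mm, 90 mm above the bench), moving with the hearth: a dark outline 64 x 98 mm, long side along its y, z up. The places are 100 mm apart across the track and 105 mm along it; when the hearth is home they are inside the kiln.
- mark1 (a point): Centre of marked place 1 on the hearth's flat top (230 x 225 mm, 90 mm above the bench), moving with the hearth: a dark outline 64 x 98 mm, long side along its y, z up. The places are 100 mm apart across the track and 105 mm along it; when the hearth is home they are inside the kiln.
- mark2 (a point): Centre of marked place 2 on the hearth's flat top (230 x 225 mm, 90 mm above the bench), moving with the hearth: a dark outline 64 x 98 mm, long side along its y, z up. The places are 100 mm apart across the track and 105 mm along it; when the hearth is home they are inside the kiln.
- mark3 (a point): Centre of marked place 3 on the hearth's flat top (230 x 225 mm, 90 mm above the bench), moving with the hearth: a dark outline 64 x 98 mm, long side along its y, z up. The places are 100 mm apart across the track and 105 mm along it; when the hearth is home they are inside the kiln.
- tile0: Glazed tile, 56 (x) x 90 (y) x 14 (z) mm, 0.14 kg, ochre clay with a coloured glazed top; origin at the centre of its underside, z up through the glazed face. Lies flat on the ware board at the start; may be absent.
- tile1: Glazed tile, 56 (x) x 90 (y) x 14 (z) mm, 0.14 kg, ochre clay with a coloured glazed top; origin at the centre of its underside, z up through the glazed face. Lies flat on the ware board at the start; may be absent.
- tile2: Glazed tile, 56 (x) x 90 (y) x 14 (z) mm, 0.14 kg, ochre clay with a coloured glazed top; origin at the centre of its underside, z up through the glazed face. Lies flat on the ware board at the start; may be absent.
- tile3: Glazed tile, 56 (x) x 90 (y) x 14 (z) mm, 0.14 kg, ochre clay with a coloured glazed top; origin at the centre of its underside, z up through the glazed face. Lies flat on the ware board at the start; may be absent.
- wareboard: Grey ware board, 240 x 250 x 18 mm, fixed on the bench to the robot's right, on which the tiles lie; origin at the centre of its underside.
- crank_pad: Round black rubber pad with an orange rim, 100 mm in diameter, 4 mm thick, fixed on the bench: the crank's place. Origin at the centre of its underside.
- rib: Bystander: flat wooden rib 95 x 50 x 6 mm.
- cutter: Bystander: round steel cutter, 72 mm in diameter, 25 mm high.
- loop_tool: Bystander: wooden-handled loop tool, 155 mm long, 14 mm high.
- glaze_jar0: Bystander: green glaze jar, 66 mm in diameter, 85 mm high.
- glaze_jar1: Bystander: amber glaze jar, 66 mm in diameter, 85 mm high.
- brush_mug: Bystander: blue mug of brushes, 72 mm in diameter, 190 mm high.
- bisque_bowl: Bystander: terracotta bowl, 110 mm in diameter, 55 mm high.
Things that resemble listed ones, but are neither listed nor needed, are in the scene too. What is shaped like the tile3 but green or yellow is not meant. What is shaped like the tile0 but yellow is not meant.

How it is judged:
On the way, in this order (a step that is already met when the one before it is completed fails the run):
1. the crank is seated on the drive shaft, the hearth still nearly home (distance between crank_socket and shaft_top below 0.008 m and angle between crank's own z axis and vertical below 0.2 rad and value of joint bogie below 0.03 m), for 0.2 s.
2. the hearth is wound fully out (within 4 mm) with the crank on the shaft (distance between crank_socket and shaft_top below 0.008 m and angle between crank's own z axis and vertical below 0.2 rad and value of joint bogie above 0.236 m), for 0.2 s.
3. every tile lies on a marked place of the wound-out hearth (((horizontal distance between tile0 and mark0 below 0.015 m and z of tile0 in the frame of mark0 between -0.005 and 0.005 m and angle between the x axis of tile0 and the x axis of mark0, either way round below 0.2 rad) or (horizontal distance between tile0 and mark1 below 0.015 m and z of tile0 in the frame of mark1 between -0.005 and 0.005 m and angle between the x axis of tile0 and the x axis of mark1, either way round below 0.2 rad) or (horizontal distance between tile0 and mark2 below 0.015 m and z of tile0 in the frame of mark2 between -0.005 and 0.005 m and angle between the x axis of tile0 and the x axis of mark2, either way round below 0.2 rad) or (horizontal distance between tile0 and mark3 below 0.015 m and z of tile0 in the frame of mark3 between -0.005 and 0.005 m and angle between the x axis of tile0 and the x axis of mark3, either way round below 0.2 rad)) and angle between each of tile0, tile1, tile2, tile3's own z axis and vertical below 0.1 rad and ((horizontal distance between tile1 and mark0 below 0.015 m and z of tile1 in the frame of mark0 between -0.005 and 0.005 m and angle between the x axis of tile1 and the x axis of mark0, either way round below 0.2 rad) or (horizontal distance between tile1 and mark1 below 0.015 m and z of tile1 in the frame of mark1 between -0.005 and 0.005 m and angle between the x axis of tile1 and the x axis of mark1, either way round below 0.2 rad) or (horizontal distance between tile1 and mark2 below 0.015 m and z of tile1 in the frame of mark2 between -0.005 and 0.005 m and angle between the x axis of tile1 and the x axis of mark2, either way round below 0.2 rad) or (horizontal distance between tile1 and mark3 below 0.015 m and z of tile1 in the frame of mark3 between -0.005 and 0.005 m and angle between the x axis of tile1 and the x axis of mark3, either way round below 0.2 rad)) and ((horizontal distance between tile2 and mark0 below 0.015 m and z of tile2 in the frame of mark0 between -0.005 and 0.005 m and angle between the x axis of tile2 and the x axis of mark0, either way round below 0.2 rad) or (horizontal distance between tile2 and mark1 below 0.015 m and z of tile2 in the frame of mark1 between -0.005 and 0.005 m and angle between the x axis of tile2 and the x axis of mark1, either way round below 0.2 rad) or (horizontal distance between tile2 and mark2 below 0.015 m and z of tile2 in the frame of mark2 between -0.005 and 0.005 m and angle between the x axis of tile2 and the x axis of mark2, either way round below 0.2 rad) or (horizontal distance between tile2 and mark3 below 0.015 m and z of tile2 in the frame of mark3 between -0.005 and 0.005 m and angle between the x axis of tile2 and the x axis of mark3, either way round below 0.2 rad)) and ((horizontal distance between tile3 and mark0 below 0.015 m and z of tile3 in the frame of mark0 between -0.005 and 0.005 m and angle between the x axis of tile3 and the x axis of mark0, either way round below 0.2 rad) or (horizontal distance between tile3 and mark1 below 0.015 m and z of tile3 in the frame of mark1 between -0.005 and 0.005 m and angle between the x axis of tile3 and the x axis of mark1, either way round below 0.2 rad) or (horizontal distance between tile3 and mark2 below 0.015 m and z of tile3 in the frame of mark2 between -0.005 and 0.005 m and angle between the x axis of tile3 and the x axis of mark2, either way round below 0.2 rad) or (horizontal distance between tile3 and mark3 below 0.015 m and z of tile3 in the frame of mark3 between -0.005 and 0.005 m and angle between the x axis of tile3 and the x axis of mark3, either way round below 0.2 rad)) and value of joint bogie above 0.22 m), for 0.3 s.
4. the hearth is wound fully home (within 4 mm) with the crank on the shaft (distance between crank_socket and shaft_top below 0.008 m and angle between crank's own z axis and vertical below 0.2 rad and value of joint bogie below 0.004 m), for 0.2 s.
At the end, for the whole second after the job is handed in: Every tile present lies flat (within 0.1 rad), glaze up, its centre within 15 mm of a marked place and square to it within 0.2 rad, the hearth is home within 5 mm, and the crank stands at rest and upright on the rubber pad, its axis within 22 mm of the pad's centre (((horizontal distance between tile0 and mark0 below 0.015 m and z of tile0 in the frame of mark0 between -0.005 and 0.005 m and angle between the x axis of tile0 and the x axis of mark0, either way round below 0.2 rad) or (horizontal distance between tile0 and mark1 below 0.015 m and z of tile0 in the frame of mark1 between -0.005 and 0.005 m and angle between the x axis of tile0 and the x axis of mark1, either way round below 0.2 rad) or (horizontal distance between tile0 and mark2 below 0.015 m and z of tile0 in the frame of mark2 between -0.005 and 0.005 m and angle between the x axis of tile0 and the x axis of mark2, either way round below 0.2 rad) or (horizontal distance between tile0 and mark3 below 0.015 m and z of tile0 in the frame of mark3 between -0.005 and 0.005 m and angle between the x axis of tile0 and the x axis of mark3, either way round below 0.2 rad)) and angle between each of tile0, tile1, tile2, tile3, crank's own z axis and vertical below 0.1 rad and ((horizontal distance between tile1 and mark0 below 0.015 m and z of tile1 in the frame of mark0 between -0.005 and 0.005 m and angle between the x axis of tile1 and the x axis of mark0, either way round below 0.2 rad) or (horizontal distance between tile1 and mark1 below 0.015 m and z of tile1 in the frame of mark1 between -0.005 and 0.005 m and angle between the x axis of tile1 and the x axis of mark1, either way round below 0.2 rad) or (horizontal distance between tile1 and mark2 below 0.015 m and z of tile1 in the frame of mark2 between -0.005 and 0.005 m and angle between the x axis of tile1 and the x axis of mark2, either way round below 0.2 rad) or (horizontal distance between tile1 and mark3 below 0.015 m and z of tile1 in the frame of mark3 between -0.005 and 0.005 m and angle between the x axis of tile1 and the x axis of mark3, either way round below 0.2 rad)) and ((horizontal distance between tile2 and mark0 below 0.015 m and z of tile2 in the frame of mark0 between -0.005 and 0.005 m and angle between the x axis of tile2 and the x axis of mark0, either way round below 0.2 rad) or (horizontal distance between tile2 and mark1 below 0.015 m and z of tile2 in the frame of mark1 between -0.005 and 0.005 m and angle between the x axis of tile2 and the x axis of mark1, either way round below 0.2 rad) or (horizontal distance between tile2 and mark2 below 0.015 m and z of tile2 in the frame of mark2 between -0.005 and 0.005 m and angle between the x axis of tile2 and the x axis of mark2, either way round below 0.2 rad) or (horizontal distance between tile2 and mark3 below 0.015 m and z of tile2 in the frame of mark3 between -0.005 and 0.005 m and angle between the x axis of tile2 and the x axis of mark3, either way round below 0.2 rad)) and ((horizontal distance between tile3 and mark0 below 0.015 m and z of tile3 in the frame of mark0 between -0.005 and 0.005 m and angle between the x axis of tile3 and the x axis of mark0, either way round below 0.2 rad) or (horizontal distance between tile3 and mark1 below 0.015 m and z of tile3 in the frame of mark1 between -0.005 and 0.005 m and angle between the x axis of tile3 and the x axis of mark1, either way round below 0.2 rad) or (horizontal distance between tile3 and mark2 below 0.015 m and z of tile3 in the frame of mark2 between -0.005 and 0.005 m and angle between the x axis of tile3 and the x axis of mark2, either way round below 0.2 rad) or (horizontal distance between tile3 and mark3 below 0.015 m and z of tile3 in the frame of mark3 between -0.005 and 0.005 m and angle between the x axis of tile3 and the x axis of mark3, either way round below 0.2 rad)) and value of joint bogie below 0.005 m and horizontal distance between crank and crank_pad below 0.022 m and z of crank in the frame of crank_pad between 0.001 and 0.008 m and linear speed of crank below 0.02 m/s); the robot touches nothing.
It fails at once if the robot pushes or presses on the hearth itself with more than 25 N (contact force between any of the fingers, the arm and bogie above 25 N).
It fails at once if a bystander is knocked more than 30 mm from its place or tipped (distance of any of rib, cutter, loop_tool, glaze_jar0, glaze_jar1, brush_mug, bisque_bowl from where it was at the start of the episode above 0.03 m or angle between any of rib, cutter, loop_tool, glaze_jar0, glaze_jar1, brush_mug, bisque_bowl's own z axis and vertical above 0.5 rad).
Of tile0, tile1, tile2, tile3 only 2 to 4 are there at a start; the rules pass over those that are not, and their reading is None.
At some moment in a run one of crank may be knocked a few centimetres aside while the robot is not near it.
Once in a run the grip may slacken for a moment while it holds something.
It also fails if it takes over 210 s, if anything falls off the work surface, if the arm or the gripper's body presses on something with over 40 N, if the wrist force passes 120 N, or if a joint passes its speed limit or range.

ROBOT

A 7-joint arm with a two-finger parallel gripper is mounted at the origin on the work surface. World frame = base frame: x ahead of the robot, y to its left, z up, the work surface at z = 0. Lengths are in m, angles in rad, forces in N, time in s.
With the tool pointing down it reaches from about 0.4 to 0.85 m from the base axis. Payload 10.4 kg.
Tool frame: the origin (TCP) lies midway between the tips of the shut fingers; the grasp point (between the pads) lies 19 mm behind it; z points along the fingers, y is the direction in which the jaws open and shut (so a half turn about z gives the same grasp; the last joint's range is limited). The gripper opens to 85 mm and grips with 20 to 120 N. Pads are 22 mm wide; open, the fingers measure 114 mm over their backs; the gripper's body (76 mm by 85 mm) begins 54 mm behind the grasp point. The pads swing forward as they close: fully open they stand 13 mm farther back than shut.
Start: joints at [1.17, 0.332, -0.065, 1.46, 0.022, 1.35, -0.088], TCP at [0.231, -0.581, 0.231] pointing down, gripper open.
Joint ranges: [-2.6, 2.6], [-0.5, 2.12], [-1.47, 1.34], [0.16, 2.42], [-1.27, 4.41], [0.06, 2.06], [-2.6, 2.6]. Speed limits (rad/s): [2.22, 2.22, 2.79, 2.79, 3.14, 3.14, 3.14].

INTERFACE

Orientations are given as a rotation vector (axis times angle).
In Python, from rig import ctrl, cams, finder gives the robot as it stands. The module is installed in compiled form; this text tells all that it offers.
- The arm moves only by the tool arm_command, never from a script. Its argument "steps" is text: rows parted by semicolons, each of 6 numbers parted by spaces: the shift along the tool's x, y, z in m, then the turn, a rotation vector about the tool's x, y, z in degrees. A call has 1 to 20 rows; each row is the pose to reach, as a shift and turn from the pose measured when the call began, along the tool's axes at that moment; what a row does not reach only later rows make up. A row lasts 1/12 s, in which the tool goes at most 41.7 mm and 7.16 degrees, less where a joint would pass 70% of its speed; a pose out of reach is approached as far as the arm can. A call with a gripper value outside its range is refused whole. "jaw" is the closure in counts, from 0 (fully open) to 255 (shut), set as the call begins (left out, the last holds). The fingers move at their own pace and stop on an object; "newtons" is the grip in N (left out, the last holds). Time passes only in rows, so rows that repeat a pose let the fingers close. It gives the time, the measured TCP pose, the force and the opening at its end, in the units of the state.
- ctrl.read_state(): the state, without advancing time (a new reading comes with each control period).
- cams.capture(name): name is "scene" or "side" or "wrist"; returns the picture (420x560x3 uint8, red, green, blue); there is no depth.
- cams.calibration(name): a dict with "camera_matrix" (3x3 intrinsics, pixels), "R" (3x3) and "t" (3): a world point X has camera coordinates R X + t. Camera axes: x right, y down, z forward; pixel columns grow to the right and rows downward; lengths in m; the calibration is good to about 2 mm. A picture is of the moment at which its call begins: read the wrist's pose just before it. calibration takes no time and is no camera call; for the wrist camera it gives the pose at the moment of the call.
- ctrl.close_job(): hands the job in, once; it reports no verdict.
Trained networks look in the newest picture that a camera, given by its name, has taken for a name from the list of things; names that differ only in an ending like _2 or _b are one class to them, and where a whole thing is asked for, a point or a joint stands for the part that bears it (a point fixed in the world has none). Each returns a list of dicts, best first, with "conf" (0 to 1); they miss things now and then, are a little off and sometimes report something else, mostly with a low value. They report only what shows in the picture. A call takes as long as a camera call. They do not tell look-alikes from the thing itself.
- finder.look_for(camera, thing): "location" ([x, y, z] in m, in world coordinates, good to about 4 mm: the middle of the surface that is visible of it).
- finder.outline_of(camera, thing): "region" (420x560 bool, what is visible of it).
The state is a dict: "time_s": time; "qpos": joint angles; "qvel": joint speeds; "tau": joint torques, N m; "ee_pos": TCP position; "orientation": TCP orientation; "wrist_force": force on the tool from outside, world axes, zero at the start; "torque": the same for the moment, N m; "opening": opening from 0.0 (shut) to 1.0 (fully open).
Only numpy, scipy, OpenCV 4.12 (cv2) and the standard library are available. Lean on these libraries where they do the work, as an engineer would, in place of code of your own. Each camera call takes 0.05 s, during which the arm holds its last target. There are 200 camera calls.

## Working session

There is one attempt and no reset: what is moved stays moved. The work goes in short steps, Python scripts to look and compute and a tool call to move; the robot and the scene stay as the last step left them, time stands still between calls to the robot, and variables do not carry over. Pictures are saved under pics/ and viewed, about 12 in all and at most 16, crops included, and the job is handed in when it is done.

Besides the shell and the picture viewer there is one more tool, called by a JSON object that holds its "api" and its "payload". arm_command: Moves the arm, as the interface text tells. Its arguments: {"type":"object","properties":{"steps":{"type":"string"},"jaw":{"type":"number"},"newtons":{"type":"number"}},"required":["steps"]}

```bash
ls; mkdir -p pics; python3 - <<'E'
from rig import ctrl,cams,finder
import cv2,numpy as np
s=ctrl.read_state();print(s)
for n in ["scene","side"]:
    im=cams.capture(n);cv2.imwrite(f"pics/{n}0.png",im[:,:,::-1])
    c=cams.calibration(n);print(n,c)
    for th in ["crank","crank_knob","shaft_top","kiln","wareboard","crank_pad","tile0","tile1","tile2","tile3","mark0"]:
        try:r=finder.look_for(n,th);print(th,[(np.round(d["location"],3).tolist(),round(d["conf"],2)) for d in r])
        except Exception as e:print(th,e)
E
```

```text
pics
{'time_s': 0.0, 'qpos': array([ 1.17038165,  0.33287896, -0.06471045,  1.46096262,  0.02161819,
        1.34991632, -0.08848558]), 'qvel': array([-5.90027016e-05, -4.79400682e-04, -8.41707532e-04,  1.86927516e-03,
       -1.27489681e-03,  1.28056273e-03, -1.34508165e-03]), 'tau': array([-2.37260574e-04, -6.25443220e+01,  4.93917125e-02, -3.91605878e+01,
        1.63401203e-02,  1.00909025e-02,  2.49301456e-05]), 'ee_pos': array([ 0.23040616, -0.58055953,  0.23050138]), 'orientation': array([-3.08428968e+00, -5.89755601e-01,  5.61835136e-04]), 'wrist_force': array([ 0.00661894, -0.31377306, -0.80808617]), 'torque': array([-0.02404332,  0.04438771,  0.00315356]), 'opening': 1.0046552756374438}
scene {'camera_matrix': array([[403.65230134,   0.        , 274.73051624],
       [  0.        , 403.65230134, 213.09308824],
       [  0.        ,   0.        ,   1.        ]]), 'R': array([[ 0.9834573 ,  0.18109096,  0.00421943],
       [ 0.17261953, -0.92988241, -0.32484028],
       [-0.05490207,  0.3201949 , -0.94575948]]), 't': array([-0.48702972, -0.14666515,  1.28694253])}
crank [([0.
[... 2026 characters left out ...]
rank_pad [([0.362, -0.171, 0.005], 0.69), ([0.577, -0.424, 0.032], 0.62), ([0.635, 0.22, 0.087], 0.15)]
tile0 [([0.577, -0.427, 0.032], 0.92), ([0.58, -0.324, 0.033], 0.9), ([0.336, -0.334, 0.016], 0.8), ([0.323, -0.503, 0.013], 0.76)]
tile1 [([0.577, -0.427, 0.032], 0.92), ([0.58, -0.324, 0.033], 0.9), ([0.336, -0.334, 0.016], 0.8), ([0.323, -0.503, 0.013], 0.76)]
tile2 [([0.577, -0.427, 0.032], 0.92), ([0.58, -0.324, 0.033], 0.9), ([0.336, -0.334, 0.016], 0.8), ([0.323, -0.503, 0.013], 0.76)]
tile3 [([0.577, -0.427, 0.032], 0.92), ([0.58, -0.324, 0.033], 0.9), ([0.336, -0.334, 0.016], 0.8), ([0.323, -0.503, 0.013], 0.76)]
mark0 [([0.632, 0.228, 0.092], 0.65), ([0.623, 0.201, 0.269], 0.51)]
```

View pics/scene0.png

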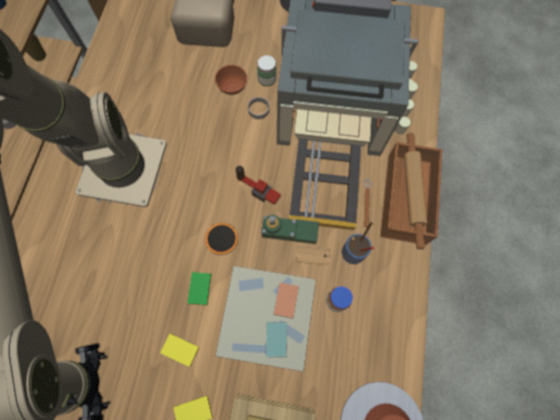

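View pics/side0.png

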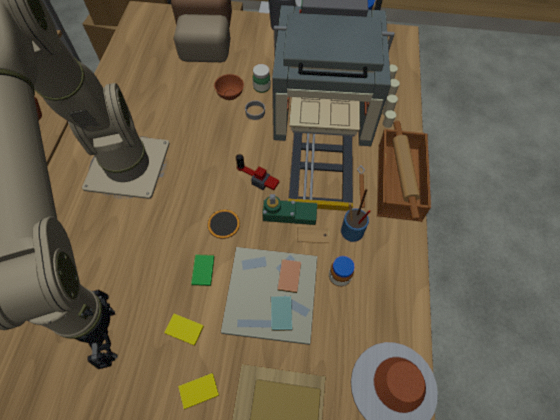

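The scene shows red crank at (258,185) with its black knob at (240,172), shaft with brass collar on the green gearbox at (272,222), the pad at (222,238), and the hearth slightly out at (335,125). On the ware board there are two tiles, salmon (286,300) and teal (276,338). The green (200,288) and yellow (180,350), (193,410) plates lie off the board and are look-alikes. The next step is an enlarged crop to confirm this.

```bash
cat > h.py <<'E'
from rig import ctrl,cams,finder
import cv2,numpy as np
from scipy.spatial.transform import Rotation as R
def w2p(n,X,c=None):
    c=c or cams.calibration(n);p=c["R"]@np.array(X,float)+c["t"];q=c["camera_matrix"]@p;return q[:2]/q[2]
def p2w(n,uv,z,c=None):
    c=c or cams.calibration(n);d=c["R"].T@np.linalg.solve(c["camera_matrix"],[uv[0],uv[1],1]);o=-c["R"].T@c["t"]
    return (o+d*(z-o[2])/d[2])
def tri(obs): # [(n,uv),...]
    A=[];b=[]
    for n,uv in obs:
        c=cams.calibration(n);d=c["R"].T@np.linalg.solve(c["camera_matrix"],[uv[0],uv[1],1]);d/=np.linalg.norm(d)
        o=-c["R"].T@c["t"];P=np.eye(3)-np.outer(d,d);A.append(P);b.append(P@o)
    return np.linalg.lstsq(np.vstack(A),np.hstack(b),rcond=None)[0]
def pose():
    s=ctrl.read_state();return s,R.from_rotvec(s["orientation"])
def rotd(yaw): # tool down, tool x at yaw (deg)
    return R.from_euler('z',yaw,degrees=True)*R.from_euler('x',180,degrees=True)
def go(pos,yaw):
    s,r=pose();d=r.inv().apply(np.array(pos)-s["ee_pos"]);w=(r.inv()*rotd(yaw)).as_rotvec(degrees=True)
    print("shift",np.round(d,4),"turn",np.round(w,2),"rows>=",max(np.linalg.norm(d)/.0417,np.linalg.norm(w)/7.16).round(1))
def show():
    s,r=pose();e=r.as_matrix();print("t",round(s["time_s"],2),"pos",s["ee_pos"].round(4),"yawx",np.degrees(np.arctan2(e[1,0],e[0,0])).round(2),"z",e[:,2].round(3),"F",s["wrist_force"].round(1),"open",round(s["opening"],3),"q",s["qpos"].round(2))
def crop(n,name,box,k):
    im=cams.capture(n);x0,y0,x1,y1=box
    cv2.imwrite(f"pics/{name}.png",cv2.resize(im[y0:y1,x0:x1],None,fx=k,fy=k,interpolation=cv2.INTER_CUBIC)[:,:,::-1]);return im
def mask_axis(m):
    p=np.argwhere(m)[:,::-1].astype(np.float32);return cv2.minAreaRect(p)
E
python3 - <<'E'
from h import *
a=cams.capture("scene");b=cams.capture("side")
f=lambda im,x0,y0,x1,y1:cv2.resize(im[y0:y1,x0:x1],(400,600),interpolation=cv2.INTER_CUBIC)
v=np.hstack([f(a,200,95,380,365),f(b,200,95,380,365)])
cv2.imwrite("pics/c1.png",v[:,:,::-1])
c=cams.calibration("wrist");print("cam in tool:",end="");s,r=pose();o=-c["R"].T@c["t"];print(r.inv().apply(o-s["ee_pos"]),r.inv().as_matrix()@c["R"].T,c["camera_matrix"][0,0])
E
```

```text
cam in tool:[ 0.08153232 -0.00115754 -0.14220603] [[ 1.18879510e-03 -9.48891807e-01 -3.15599311e-01]
 [ 9.99999099e-01  1.32498079e-03 -2.16950380e-04]
 [ 6.24025463e-04 -3.15598769e-01  9.48892527e-01]] 299.92848915886344
```

View pics/c1.png

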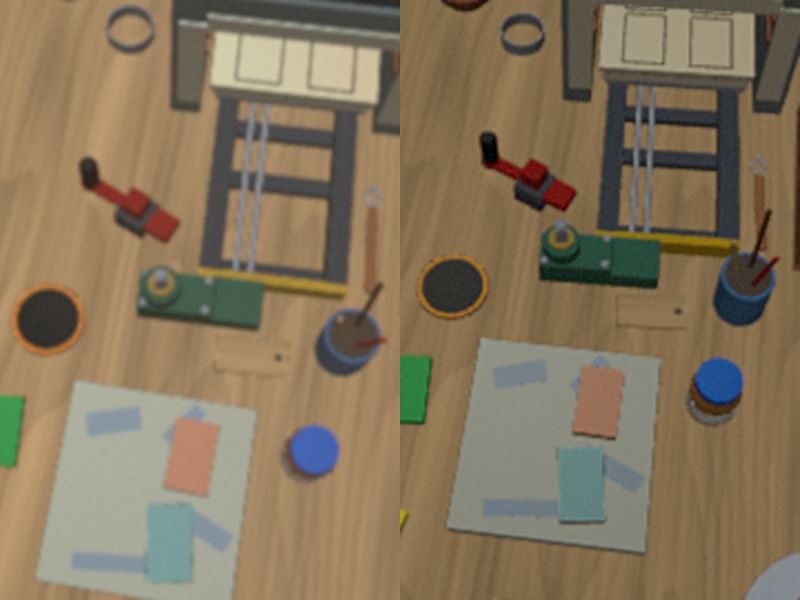

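```bash
python3 - <<'E'
from h import *
k=2.2222
L=lambda u,v:(200+u/k,95+v/k)
Rr=lambda u,v:(200+(u-400)/k,95+v/k)
for nm,a,b,z in [("boss",(135,203),(537,172),.068),("shaft",(162,278),(562,233),.116),("knobtop",(88,160),(489,135),.092),("pad",(47,319),(452,286),.004),("hearthFL",(211,92),(600,70),.09),("hearthFR",(378,104),(754,82),.09),("barL",(200,271),(597,235),.034),("barR",(347,291),(738,247),.034),
 ("mug",(352,330),(747,275),.09),("jar",(312,450),(718,381),.085)]:
    print(nm,p2w("scene",L(*a),z).round(3),p2w("side",Rr(*b),z).round(3),tri([("scene",L(*a)),("side",Rr(*b))]).round(3))
go([0.50,-0.07,0.30],0)
E
```

```text
boss [ 0.455 -0.012  0.068] [ 0.46  -0.01   0.068] [ 0.458 -0.015  0.075]
shaft [ 0.512 -0.124  0.116] [ 0.513 -0.131  0.116] [ 0.511 -0.115  0.09 ]
knobtop [0.385 0.027 0.092] [0.387 0.027 0.092] [0.385 0.028 0.09 ]
pad [ 0.364 -0.173  0.004] [ 0.364 -0.171  0.004] [ 0.366 -0.176  0.013]
hearthFL [0.528 0.159 0.09 ] [0.528 0.166 0.09 ] [0.529 0.143 0.118]
hearthFR [0.754 0.182 0.09 ] [0.753 0.174 0.09 ] [0.758 0.201 0.059]
barL [ 0.556 -0.079  0.034] [ 0.554 -0.08   0.034] [ 0.555 -0.077  0.028]
barR [ 0.752 -0.071  0.034] [ 0.75  -0.073  0.034] [ 0.752 -0.068  0.026]
mug [ 0.756 -0.139  0.09 ] [ 0.756 -0.146  0.09 ] [ 0.76  -0.132  0.064]
jar [ 0.726 -0.294  0.085] [ 0.728 -0.294  0.085] [ 0.727 -0.294  0.084]
shift [ 0.4389 -0.3755 -0.0687] turn [ 0.   -0.   21.64] rows>= 13.9
```

```bash
python3 - <<'E'
from h import *
go([0.50,-0.07,0.26],-28)
E
```

```text
shift [ 0.4389 -0.3755 -0.0287] turn [ 0.   -0.   49.64] rows>= 13.9
```

{"api": "arm_command", "payload": {"steps": "0.12 -0.1 -0.03 0 0 14; 0.22 -0.19 -0.03 0 0 25; 0.439 -0.375 -0.03 0 0 49.6;0.439 -0.375 -0.03 0 0 49.6;0.439 -0.375 -0.03 0 0 49.6;0.439 -0.375 -0.03 0 0 49.6;0.439 -0.375 -0.03 0 0 49.6;0.439 -0.375 -0.03 0 0 49.6;0.439 -0.375 -0.03 0 0 49.6;0.439 -0.375 -0.03 0 0 49.6;0.439 -0.375 -0.03 0 0 49.6;0.439 -0.375 -0.03 0 0 49.6;0.439 -0.375 -0.03 0 0 49.6;0.439 -0.375 -0.03 0 0 49.6;0.439 -0.375 -0.03 0 0 49.6;0.439 -0.375 -0.03 0 0 49.6;0.439 -0.375 -0.03 0 0 49.6;0.439 -0.375 -0.03 0 0 49.6", "jaw": 0}}

```text
time_s: 2.8
ee_pos: [0.4999, -0.0718, 0.2612]
orientation: [3.047, -0.761, -0.0]
wrist_force: [0.5, -0.8, -0.2]
opening: 1.0
```

```bash
python3 - <<'E'
from h import *
show()
c=cams.calibration("wrist");np.savez("c2.npz",**c)
im=cams.capture("wrist");cv2.imwrite("c2raw.png",im[:,:,::-1]);cv2.imwrite("pics/w2.png",cv2.resize(im,(800,600),interpolation=cv2.INTER_CUBIC)[:,:,::-1])
print(w2p("wrist",[.457,-.011,.068],c),w2p("wrist",[.512,-.128,.116],c))
E
```

```text
t 2.8 pos [ 0.4999 -0.0718  0.2612] yawx -28.05 z [-0.    -0.001 -1.   ] F [ 0.5 -0.8 -0.2] open 1.0 q [ 0.52  0.08 -0.49  1.7   0.04  1.37 -2.04]
[255.44405339 235.5196913 ] [329.31095261 156.12286585]
```

View pics/w2.png

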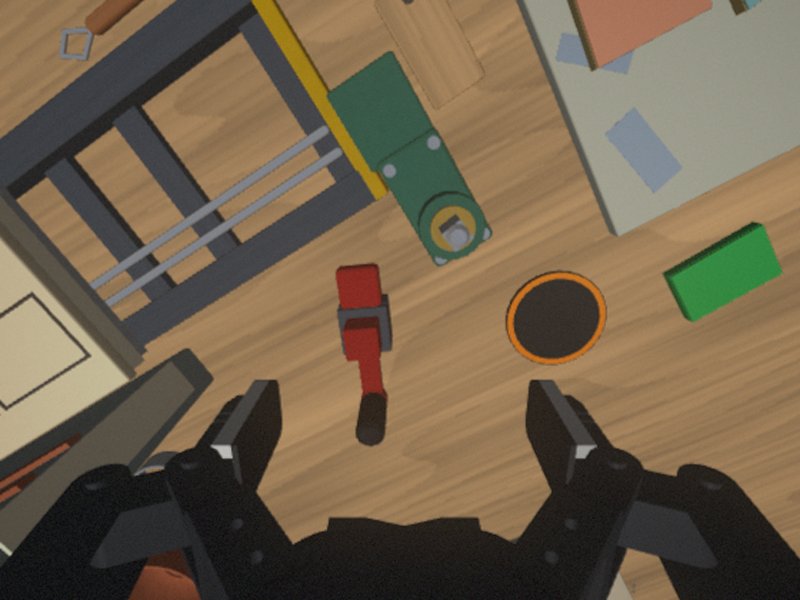

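The wrist view shows the crank boss at (361,338), knob top at (371,430), steel shaft top at (457,238) on its brass collar, and the pad at (557,317). The arm points straight down in the image.

```bash
python3 - <<'E'
import cv2,numpy as np
im=cv2.imread("c2raw.png")
f=lambda x0,y0,w,h,k:cv2.resize(im[y0:y0+h,x0:x0+w],None,fx=k,fy=k,interpolation=cv2.INTER_CUBIC)
cv2.imwrite("pics/c2.png",np.hstack([f(290,125,57,75,7),f(225,182,57,75,7)]))
E
```

```text
(no output)
```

View pics/c2.png

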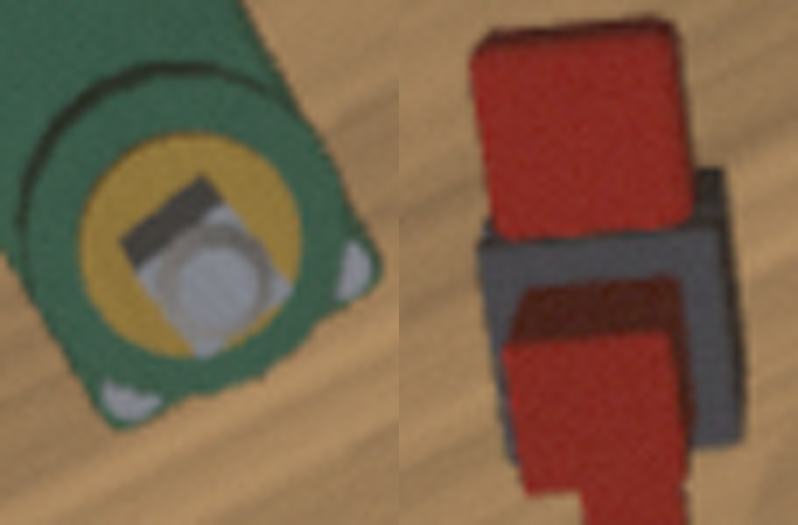

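```bash
python3 - <<'E'
from h import *
c=dict(np.load("c2.npz"))
P=lambda ox,oy,u,v,z:p2w("wrist",(ox+u/7,oy+v/7),z,c)
yaw=lambda a,b:np.degrees(np.arctan2(*(b-a)[:2][::-1])).round(1)
S=[P(290,125,u,v,.113) for u,v in [(139,268),(218,205),(292,288),(205,358)]]
print("shaft c",P(290,125,213,285,.116).round(4),np.mean(S,0).round(4),[yaw(S[i],S[(i+1)%4]) for i in range(4)],[np.linalg.norm(S[i]-S[(i+1)%4]).round(4) for i in range(4)])
B=[P(225,182,u-399,v,.068) for u,v in [(503,345),(672,332),(688,482),(527,493)]]
print("boss c",np.mean(B,0).round(4),[yaw(B[i],B[(i+1)%4]) for i in range(4)],[np.linalg.norm(B[i]-B[(i+1)%4]).round(4) for i in range(4)])
C=[P(225,182,u-399,v,.038) for u,v in [(472,55),(678,30),(693,220),(505,240)]]
print("cw",np.mean(C,0).round(4),[yaw(C[i],C[(i+1)%4]) for i in range(4)],[np.linalg.norm(C[i]-C[(i+1)%4]).round(4) for i in range(4)])
k=800/560
print("knob",p2w("wrist",(372/k,432/k),.092,c).round(4),"pad",p2w("wrist",(557/k,318/k),.004,c).round(4))
b1=p2w("wrist",(254/k,0/k),.034,c);b2=p2w("wrist",(375/k,199/k),.034,c);print("bar",b1,b2,yaw(b1,b2))
g1=p2w("wrist",(391/k,52/k),.08,c);g2=p2w("wrist",(491/k,234/k),.08,c);print("gear",yaw(g1,g2))
E
```

```text
shaft c [ 0.5077 -0.1165  0.116 ] [ 0.5076 -0.117   0.113 ] [np.float64(-78.6), np.float64(-164.8), np.float64(102.3), np.float64(9.2)] [np.float64(0.0137), np.float64(0.0158), np.float64(0.0154), np.float64(0.016)]
boss c [ 0.4517 -0.0051  0.068 ] [np.float64(-113.2), np.float64(156.6), np.float64(66.4), np.float64(-22.0)] [np.float64(0.0294), np.float64(0.0287), np.float64(0.0286), np.float64(0.0285)]
cw [ 0.4897 -0.0214  0.038 ] [np.float64(-110.9), np.float64(155.4), np.float64(68.5), np.float64(-20.9)] [np.float64(0.0374), np.float64(0.0361), np.float64(0.0351), np.float64(0.0357)]
knob [0.385  0.0206 0.092 ] pad [ 0.3626 -0.1716  0.004 ]
bar [ 0.71864401 -0.06216405  0.034     ] [ 0.55115142 -0.0709302   0.034     ] -177.0
gear -176.5
```

```bash
python3 - <<'E'
from h import *
go([0.4517,-0.0051,0.15],-22.5);go([0.4517,-0.0051,0.041],-22.5)
E
```

```text
shift [-0.0739 -0.0365  0.1112] turn [ 0.03  0.   -5.58] rows>= 3.3
shift [-0.0739 -0.0365  0.2202] turn [ 0.03  0.   -5.58] rows>= 5.6
```

{"api": "arm_command", "payload": {"steps": "-0.074 -0.0365 0.08 0 0 -5.6;-0.074 -0.0365 0.11 0 0 -5.6;-0.074 -0.0365 0.11 0 0 -5.6;-0.074 -0.0365 0.11 0 0 -5.6;-0.074 -0.0365 0.11 0 0 -5.6;-0.074 -0.0365 0.11 0 0 -5.6"}}

```text
time_s: 3.35
ee_pos: [0.4521, -0.0062, 0.1519]
orientation: [3.08, -0.614, 0.001]
wrist_force: [0.6, -0.5, 0.1]
opening: 1.002
```

```bash
python3 - <<'E'
from h import *
show()
c=cams.calibration("wrist")
im=cams.capture("wrist");u,v=w2p("wrist",[.4517,-.0051,.068],c);print(u,v);x0,y0=int(u)-70,int(v)-50
np.savez("c3.npz",x0=x0,y0=y0,**c)
cv2.imwrite("pics/w3.png",cv2.resize(im[y0:y0+105,x0:x0+140],None,fx=5,fy=5,interpolation=cv2.INTER_CUBIC)[:,:,::-1])
E
```

```text
t 3.35 pos [ 0.4521 -0.0062  0.1519] yawx -22.55 z [ 0.    -0.001 -1.   ] F [ 0.6 -0.5  0.1] open 1.002 q [ 0.47  0.05 -0.56  1.97  0.03  1.13 -2.07]
282.3770872176588 215.3781566527185
```

View pics/w3.png

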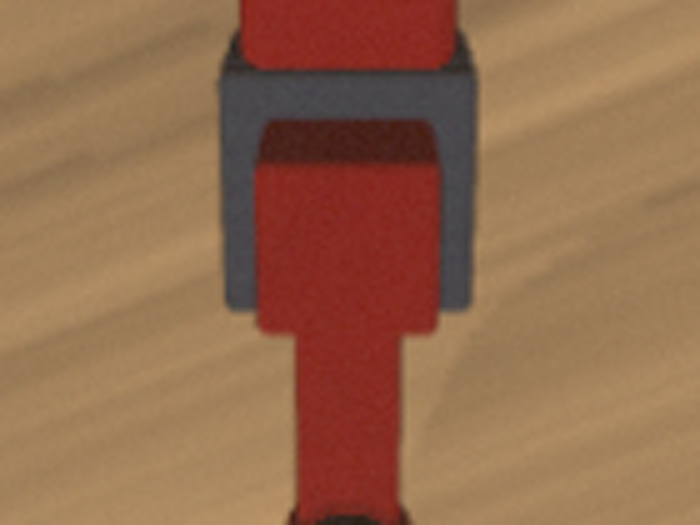

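Boss top corners sit at (255,163), (438,163), (438,334) and (257,334), and it is square to the tool.

```bash
python3 - <<'E'
from h import *
d=dict(np.load("c3.npz"));B=[p2w("wrist",(d["x0"]+(u+.0)/5,d["y0"]+v/5),.068,d) for u,v in [(255,163),(438,163),(438,334),(257,334)]]
m=np.mean(B,0);print(m,[np.linalg.norm(B[i]-B[(i+1)%4]).round(4) for i in range(4)])
go([m[0],m[1],.041],-22.5)
E
```

```text
[ 0.45227501 -0.00449255  0.068     ] [np.float64(0.0288), np.float64(0.0291), np.float64(0.0295), np.float64(0.0291)]
shift [-0.0016 -0.0015  0.1117] turn [ 0.01 -0.12 -0.09] rows>= 2.7
```

{"api": "arm_command", "payload": {"steps": "-0.0015 -0.0015 0.06 0 0 0;-0.0015 -0.0015 0.1 0 0 0;-0.0015 -0.0015 0.111 0 0 0;-0.0015 -0.0015 0.111 0 0 0;-0.0015 -0.0015 0.111 0 0 0;-0.0015 -0.0015 0.111 0 0 0;-0.0015 -0.0015 0.111 0 0 0"}}

```text
time_s: 3.98
ee_pos: [0.4546, -0.0049, 0.0442]
orientation: [3.08, -0.616, 0.01]
wrist_force: [-0.1, 1.0, -1.6]
opening: 1.003
```

{"api": "arm_command", "payload": {"steps": "0 0 0 0 0 0;0 0 0 0 0 0;0 0 0 0 0 0;0 0 0 0 0 0;0 0 0 0 0 0;0 0 0 0 0 0;0 0 0 0 0 0;0 0 0 0 0 0;0 0 0 0 0 0;0 0 0 0 0 0", "jaw": 255, "newtons": 80}}

```text
time_s: 4.82
ee_pos: [0.4547, -0.0051, 0.0446]
orientation: [3.08, -0.617, 0.01]
wrist_force: [-2.6, -0.1, 6.6]
opening: 0.334
```

```bash
python3 - <<'E'
from h import *
show()
E
```

```text
t 4.82 pos [ 0.4547 -0.0051  0.0446] yawx -22.64 z [ 0.006 -0.002 -1.   ] F [-2.6 -0.1  6.6] open 0.334 q [ 0.43  0.21 -0.56  2.07  0.15  0.89 -2.17]
```

```bash
python3 - <<'E'
from h import *
go([.4547,-.0051,.19],-22.6);go([0.510,-0.1162,0.19],12)
E
```

```text
shift [ 9.000e-04 -1.000e-04 -1.454e-01] turn [-0.04 -0.37 -0.04] rows>= 3.5
shift [ 0.0947  0.0811 -0.1448] turn [  0.07  -0.37 -34.64] rows>= 4.8
```

{"api": "arm_command", "payload": {"steps": "0 0 -0.04 0 0 0;0 0 -0.08 0 0 0;0 0 -0.12 0 0 0;0 0 -0.145 0 0 0;0 0 -0.145 0 0 0;0 0 -0.145 0 0 0;0 0 -0.145 0 0 0"}}

```text
time_s: 5.4
ee_pos: [0.4527, -0.005, 0.1878]
orientation: [3.079, -0.617, 0.006]
wrist_force: [0.1, 0.3, -5.5]
opening: 0.335
```

```bash
python3 - <<'E'
from h import *
show()
go([0.510,-0.1162,0.19],12)
E
```

```text
t 5.4 pos [ 0.4527 -0.005   0.1878] yawx -22.65 z [ 0.003 -0.002 -1.   ] F [ 0.1  0.3 -5.5] open 0.335 q [ 0.48  0.01 -0.57  1.93  0.01  1.2  -2.06]
shift [ 0.0957  0.0805 -0.0018] turn [  0.08  -0.21 -34.65] rows>= 4.8
```

{"api": "arm_command", "payload": {"steps": "0.0957 0.0805 -0.002 0 0 -34.6;0.0957 0.0805 -0.002 0 0 -34.6;0.0957 0.0805 -0.002 0 0 -34.6;0.0957 0.0805 -0.002 0 0 -34.6;0.0957 0.0805 -0.002 0 0 -34.6;0.0957 0.0805 -0.002 0 0 -34.6;0.0957 0.0805 -0.002 0 0 -34.6;0.0957 0.0805 -0.002 0 0 -34.6;0.0957 0.0805 -0.002 0 0 -34.6;0.0957 0.0805 -0.002 0 0 -34.6;0.0957 0.0805 -0.002 0 0 -34.6;0.0957 0.0805 -0.002 0 0 -34.6"}}

```text
time_s: 6.4
ee_pos: [0.51, -0.116, 0.1903]
orientation: [3.122, 0.326, 0.005]
wrist_force: [0.3, -0.3, -5.3]
opening: 0.334
```

```bash
python3 - <<'E'
from h import *
show();go([0.510,-0.1162,0.16],12)
c=cams.calibration("wrist");w=cams.capture("wrist");u,v=w2p("wrist",[.5077,-.1167,.116],c);print(u,v)
a=cams.capture("scene");b=cams.capture("side")
def f(im,u,v,r=32):return cv2.resize(im[int(v)-r:int(v)+r,int(u)-r:int(u)+r],(400,400),interpolation=cv2.INTER_CUBIC)
us,vs=w2p("scene",[.5077,-.1167,.116]);ud,vd=w2p("side",[.5077,-.1167,.116]);print(us,vs,ud,vd)
cv2.imwrite("pics/c4.png",np.hstack([f(a,us,vs),f(b,ud,vd)])[:,:,::-1])
E
```

```text
t 6.4 pos [ 0.51   -0.116   0.1903] yawx 11.93 z [ 0.004 -0.002 -1.   ] F [ 0.3 -0.3 -5.3] open 0.334 q [ 0.59  0.17 -0.5   1.77  0.09  1.22 -1.3 ]
shift [-0.0001  0.0001  0.0303] turn [ 0.15 -0.18 -0.07] rows>= 0.7
283.81559349253473 222.66074185451458
271.6913786334732 217.37995339401482 271.7672107874376 195.5393129454666
```

View pics/c4.png

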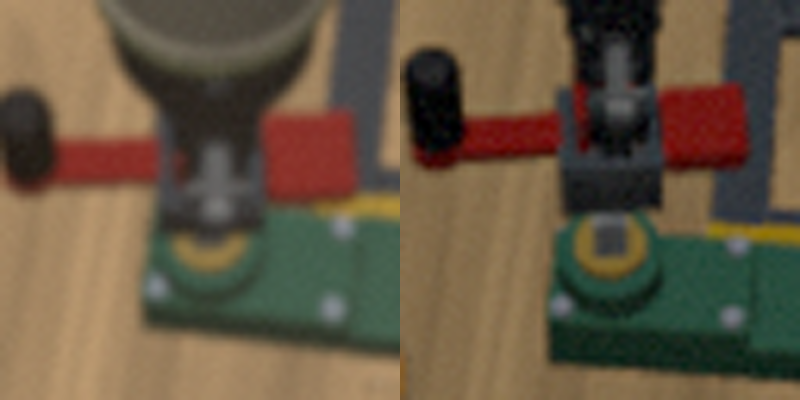

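The hub hangs directly above the brass collar and shaft in both views, so I lower it in small steps.

{"api": "arm_command", "payload": {"steps": "0 0 0.015 0 0 0;0 0 0.025 0 0 0;0 0 0.03 0 0 0;0 0 0.035 0 0 0;0 0 0.038 0 0 0;0 0 0.04 0 0 0;0 0 0.04 0 0 0;0 0 0.04 0 0 0"}}

```text
time_s: 7.22
ee_pos: [0.5103, -0.1162, 0.1506]
orientation: [3.122, 0.326, 0.006]
wrist_force: [-0.2, 0.0, -4.8]
opening: 0.334
```

```bash
python3 - <<'E'
from h import *
show();print(ctrl.read_state()["torque"].round(2))
E
```

```text
t 7.22 pos [ 0.5103 -0.1162  0.1506] yawx 11.94 z [ 0.004 -0.002 -1.   ] F [-0.2  0.  -4.8] open 0.334 q [ 0.59  0.21 -0.5   1.81  0.11  1.14 -1.31]
[-0.02 -0.01 -0.  ]
```

{"api": "arm_command", "payload": {"steps": "0 0 0.005 0 0 0;0 0 0.01 0 0 0;0 0 0.014 0 0 0;0 0 0.017 0 0 0;0 0 0.018 0 0 0;0 0 0.018 0 0 0;0 0 0.018 0 0 0"}}

```text
time_s: 7.8
ee_pos: [0.5104, -0.1162, 0.1326]
orientation: [3.122, 0.327, 0.006]
wrist_force: [-0.2, -0.0, -3.8]
opening: 0.33
```

```bash
python3 - <<'E'
from h import *
show();print(ctrl.read_state()["torque"].round(2))
E
```

```text
t 7.8 pos [ 0.5104 -0.1162  0.1326] yawx 11.94 z [ 0.004 -0.002 -1.   ] F [-0.2 -0.  -3.8] open 0.33 q [ 0.58  0.23 -0.5   1.83  0.12  1.11 -1.32]
[0.   0.1  0.05]
```

{"api": "arm_command", "payload": {"steps": "0 0 0 0 0 0;0 0 0 0 0 0;0 0 0 0 0 0;0 0 0 0 0 0;0 0 0 0 0 0;0 0 0 0 0 0;0 0 0 0 0 0;0 0 -0.04 0 0 0;0 0 -0.075 0 0 0;0 0 -0.075 0 0 0;0 0 -0.075 0 0 0;0 0 -0.075 0 0 0", "jaw": 0}}

```text
time_s: 8.8
ee_pos: [0.5099, -0.1161, 0.2073]
orientation: [3.122, 0.326, 0.005]
wrist_force: [0.1, -0.4, 0.0]
opening: 1.0
```

```bash
python3 - <<'E'
from h import *
show();
c=cams.calibration("wrist");im=cams.capture("wrist");np.savez("c5.npz",**c)
cv2.imwrite("pics/w5.png",im[150:420,150:410,::-1][:, :, :].repeat(2,0).repeat(2,1))
for p in [[.508,-.1167,.156],[.4346,-.1323,.18]]:
  u,v=w2p("wrist",p,c);print((u-150)*2,(v-150)*2)
go([.4346,-.1323,.205],12)
E
```

```text
t 8.8 pos [ 0.5099 -0.1161  0.2073] yawx 11.93 z [ 0.004 -0.002 -1.   ] F [ 0.1 -0.4  0. ] open 1.0 q [ 0.6   0.16 -0.5   1.74  0.08  1.26 -1.29]
268.00164791558507 168.0587985724834
268.1205994322768 392.3185834586667
shift [-0.0767  0.0004  0.0015] turn [ 0.12 -0.12 -0.06] rows>= 1.8
```

View pics/w5.png

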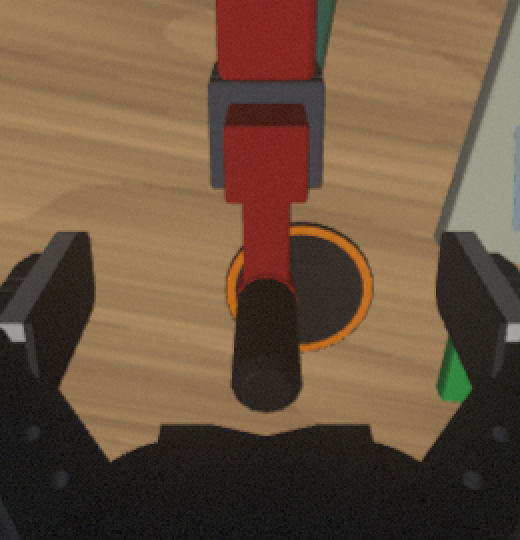

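Boss top is at (266,163) and knob top at (266,387), within about 1 mm of the prediction. The crank is seated, so next I grip the knob.

{"api": "arm_command", "payload": {"steps": "-0.04 0 0 0 0 0;-0.076 0 0 0 0 0;-0.076 0 0 0 0 0;-0.076 0 0 0 0 0;-0.076 0 0.03 0 0 0;-0.076 0 0.06 0 0 0;-0.076 0 0.069 0 0 0;-0.076 0 0.069 0 0 0;-0.076 0 0.069 0 0 0;-0.076 0 0.069 0 0 0"}}

```text
time_s: 9.68
ee_pos: [0.4365, -0.1319, 0.1388]
orientation: [3.122, 0.327, 0.006]
wrist_force: [0.4, -0.1, 0.4]
opening: 1.002
```

{"api": "arm_command", "payload": {"steps": "0 0 0 0 0 0;0 0 0 0 0 0;0 0 0 0 0 0;0 0 0 0 0 0;0 0 0 0 0 0;0 0 0 0 0 0;0 0 0 0 0 0;0 0 0 0 0 0;0 0 0 0 0 0", "jaw": 255, "newtons": 50}}

```text
time_s: 10.43
ee_pos: [0.4365, -0.1319, 0.1389]
orientation: [3.122, 0.327, 0.006]
wrist_force: [-1.9, -0.4, 2.3]
opening: 0.286
```

```bash
python3 - <<'E'
from h import *
show()
s,r=pose()
# ccw circle about shaft axis, 5 test rows
C=np.array([.5085,-.1166]);p=s["ee_pos"];d=p[:2]-C;print(np.linalg.norm(d),np.degrees(np.arctan2(d[1],d[0])))
def circ(d,n,step):
    for i in range(1,n+1):
        a=np.radians(step*i);q=np.array([d[0]*np.cos(a)-d[1]*np.sin(a)-d[0],d[0]*np.sin(a)+d[1]*np.cos(a)-d[1],0]);print(" ".join("%.4f"%x for x in r.inv().apply(q)[:2]),end=" 0 0 0 0;")
circ(d,20,18)
E
```

```text
t 10.43 pos [ 0.4365 -0.1319  0.1389] yawx 11.96 z [ 0.004 -0.002 -1.   ] F [-1.9 -0.4  2.3] open 0.286 q [ 0.67  0.06 -0.48  1.99  0.04  1.09 -1.2 ]
0.07365140289795617 -167.98307725996943
0.0036 0.0228 0 0 0 0;0.0141 0.0433 0 0 0 0;0.0304 0.0596 0 0 0 0;0.0510 0.0700 0 0 0 0;0.0737 0.0736 0 0 0 0;0.0965 0.0699 0 0 0 0;0.1170 0.0595 0 0 0 0;0.1333 0.0431 0 0 0 0;0.1437 0.0226 0 0 0 0;0.1473 -0.0002 0 0 0 0;0.1437 -0.0229 0 0 0 0;0.1332 -0.0434 0 0 0 0;0.1169 -0.0597 0 0 0 0;0.0963 -0.0701 0 0 0 0;0.0736 -0.0737 0 0 0 0;0.0508 -0.0701 0 0 0 0;0.0303 -0.0596 0 0 0 0;0.0140 -0.0433 0 0 0 0;0.0036 -0.0228 0 0 0 0;0.0000 -0.0000 0 0 0 0;
```

{"api": "arm_command", "payload": {"steps": "0.0011 0.0129 0 0 0 0;0.0045 0.0255 0 0 0 0;0.01 0.0373 0 0 0 0;0.0174 0.0479 0 0 0 0;0.0266 0.0571 0 0 0 0;0.0373 0.0645 0 0 0 0;0.0373 0.0645 0 0 0 0;0.0373 0.0645 0 0 0 0"}}

```text
time_s: 11.1
ee_pos: [0.4863, -0.1887, 0.1392]
orientation: [3.121, 0.325, 0.006]
wrist_force: [-1.6, -5.8, 3.5]
opening: 0.292
```

```bash
python3 - <<'E'
from h import *
show();s,r=pose();print(s["torque"].round(2))
d=s["ee_pos"][:2]-[.5085,-.1166];print(np.linalg.norm(d),np.degrees(np.arctan2(d[1],d[0])))
E
```

```text
t 11.1 pos [ 0.4863 -0.1887  0.1392] yawx 11.89 z [ 0.004 -0.003 -1.   ] F [-1.6 -5.8  3.5] open 0.292 q [ 0.68  0.21 -0.44  1.83  0.1   1.12 -1.16]
[-1.07  0.28  0.01]
0.07545728000177782 -107.09687903242678
```

```bash
cat >> h.py <<'E'
def arc(n,step,C=(.5085,-.1166),rad=.0748,hold=0,a0=None,dz=0):
    s,r=pose();p=s["ee_pos"];d=p[:2]-C
    a=np.arctan2(d[1],d[0]);print("ang",np.degrees(a).round(1),"rad",np.linalg.norm(d).round(4))
    if a0 is not None:a=np.radians(a0)
    rows=[]
    for i in range(1,n+1):
        b=a+np.radians(step*i);q=np.array([C[0]+rad*np.cos(b)-p[0],C[1]+rad*np.sin(b)-p[1],0]);q=r.inv().apply(q)
        rows.append("%.3f %.3f %g 0 0 0"%(q[0],q[1],dz))
    print(";".join(rows+rows[-1:]*hold))
E
python3 -c "
from h import *
arc(20,18)"
```

```text
ang -107.1 rad 0.0755
0.022 0.007 0 0 0 0;0.046 0.008 0 0 0 0;0.068 0.002 0 0 0 0;0.088 -0.011 0 0 0 0;0.102 -0.030 0 0 0 0;0.110 -0.052 0 0 0 0;0.111 -0.075 0 0 0 0;0.104 -0.098 0 0 0 0;0.091 -0.117 0 0 0 0;0.073 -0.131 0 0 0 0;0.051 -0.139 0 0 0 0;0.027 -0.140 0 0 0 0;0.005 -0.134 0 0 0 0;-0.014 -0.121 0 0 0 0;-0.029 -0.102 0 0 0 0;-0.037 -0.080 0 0 0 0;-0.038 -0.057 0 0 0 0;-0.031 -0.034 0 0 0 0;-0.018 -0.015 0 0 0 0;0.000 -0.001 0 0 0 0
```

{"api": "arm_command", "payload": {"steps": "0.022 0.007 0 0 0 0;0.046 0.008 0 0 0 0;0.068 0.002 0 0 0 0;0.088 -0.011 0 0 0 0;0.102 -0.030 0 0 0 0;0.110 -0.052 0 0 0 0;0.111 -0.075 0 0 0 0;0.104 -0.098 0 0 0 0;0.091 -0.117 0 0 0 0;0.073 -0.131 0 0 0 0;0.051 -0.139 0 0 0 0;0.027 -0.140 0 0 0 0;0.005 -0.134 0 0 0 0;-0.014 -0.121 0 0 0 0;-0.029 -0.102 0 0 0 0;-0.037 -0.080 0 0 0 0;-0.038 -0.057 0 0 0 0;-0.031 -0.034 0 0 0 0;-0.018 -0.015 0 0 0 0;0.000 -0.001 0 0 0 0"}}

```text
time_s: 12.77
ee_pos: [0.485, -0.1889, 0.1389]
orientation: [3.122, 0.322, 0.003]
wrist_force: [-2.8, 6.7, 1.4]
opening: 0.294
```

```bash
python3 - <<'E'
from h import *
show();arc(20,18)
cams.capture("side")
for t in ["mark0","bogie","crank"]:
    print(t,[(np.round(d["location"],3).tolist(),round(d["conf"],2)) for d in finder.look_for("side",t)])
E
```

```text
t 12.77 pos [ 0.485  -0.1889  0.1389] yawx 11.79 z [ 0.002 -0.002 -1.   ] F [-2.8  6.7  1.4] open 0.294 q [ 0.65  0.2  -0.4   1.84  0.09  1.12 -1.15]
ang -108.0 rad 0.076
0.022 0.007 0 0 0 0;0.046 0.008 0 0 0 0;0.068 0.002 0 0 0 0;0.088 -0.011 0 0 0 0;0.103 -0.029 0 0 0 0;0.111 -0.051 0 0 0 0;0.112 -0.074 0 0 0 0;0.106 -0.097 0 0 0 0;0.093 -0.116 0 0 0 0;0.075 -0.131 0 0 0 0;0.053 -0.139 0 0 0 0;0.030 -0.140 0 0 0 0;0.007 -0.134 0 0 0 0;-0.013 -0.121 0 0 0 0;-0.027 -0.103 0 0 0 0;-0.035 -0.081 0 0 0 0;-0.037 -0.058 0 0 0 0;-0.030 -0.035 0 0 0 0;-0.018 -0.016 0 0 0 0;0.001 -0.001 0 0 0 0
mark0 [([0.638, 0.188, 0.091], 0.9)]
bogie [([0.634, 0.188, 0.09], 0.63), ([0.365, -0.172, 0.006], 0.18)]
crank [([0.515, -0.128, 0.127], 0.62)]
```

{"api": "arm_command", "payload": {"steps": "0.022 0.007 0 0 0 0;0.046 0.008 0 0 0 0;0.068 0.002 0 0 0 0;0.088 -0.011 0 0 0 0;0.103 -0.029 0 0 0 0;0.111 -0.051 0 0 0 0;0.112 -0.074 0 0 0 0;0.106 -0.097 0 0 0 0;0.093 -0.116 0 0 0 0;0.075 -0.131 0 0 0 0;0.053 -0.139 0 0 0 0;0.03 -0.14 0 0 0 0;0.007 -0.134 0 0 0 0;-0.013 -0.121 0 0 0 0;-0.027 -0.103 0 0 0 0;-0.035 -0.081 0 0 0 0;-0.037 -0.058 0 0 0 0;-0.03 -0.035 0 0 0 0;-0.018 -0.016 0 0 0 0;0.001 -0.001 0 0 0 0"}}

```text
time_s: 14.63
ee_pos: [0.4841, -0.1884, 0.139]
orientation: [3.121, 0.321, 0.001]
wrist_force: [-2.9, 4.0, 1.9]
opening: 0.29
```

```bash
python3 - <<'E'
from h import *
show();arc(20,18)
E
```

```text
t 14.63 pos [ 0.4841 -0.1884  0.139 ] yawx 11.76 z [ 0.001 -0.004 -1.   ] F [-2.9  4.   1.9] open 0.29 q [ 0.61  0.2  -0.37  1.84  0.08  1.12 -1.15]
ang -108.8 rad 0.0758
0.022 0.008 0 0 0 0;0.046 0.009 0 0 0 0;0.068 0.003 0 0 0 0;0.088 -0.009 0 0 0 0;0.103 -0.027 0 0 0 0;0.112 -0.049 0 0 0 0;0.113 -0.072 0 0 0 0;0.107 -0.095 0 0 0 0;0.095 -0.115 0 0 0 0;0.076 -0.130 0 0 0 0;0.055 -0.138 0 0 0 0;0.031 -0.140 0 0 0 0;0.009 -0.134 0 0 0 0;-0.011 -0.121 0 0 0 0;-0.026 -0.103 0 0 0 0;-0.035 -0.082 0 0 0 0;-0.036 -0.058 0 0 0 0;-0.030 -0.036 0 0 0 0;-0.018 -0.016 0 0 0 0;0.001 -0.001 0 0 0 0
```

{"api": "arm_command", "payload": {"steps": "0.022 0.008 0 0 0 0;0.046 0.009 0 0 0 0;0.068 0.003 0 0 0 0;0.088 -0.009 0 0 0 0;0.103 -0.027 0 0 0 0;0.112 -0.049 0 0 0 0;0.113 -0.072 0 0 0 0;0.107 -0.095 0 0 0 0;0.095 -0.115 0 0 0 0;0.076 -0.13 0 0 0 0;0.055 -0.138 0 0 0 0;0.031 -0.14 0 0 0 0;0.009 -0.134 0 0 0 0;-0.011 -0.121 0 0 0 0;-0.026 -0.103 0 0 0 0;-0.035 -0.082 0 0 0 0;-0.036 -0.058 0 0 0 0;-0.03 -0.036 0 0 0 0;-0.018 -0.016 0 0 0 0;0.001 -0.001 0 0 0 0"}}

```text
time_s: 16.3
ee_pos: [0.4829, -0.188, 0.1389]
orientation: [3.121, 0.319, -0.003]
wrist_force: [-2.2, 3.8, 1.9]
opening: 0.29
```

```bash
python3 - <<'E'
from h import *
show();arc(10,18)
im=crop("side","c6",(210,40,400,240),3)
E
```

```text
t 16.3 pos [ 0.4829 -0.188   0.1389] yawx 11.67 z [-0.001 -0.004 -1.   ] F [-2.2  3.8  1.9] open 0.29 q [ 0.58  0.19 -0.33  1.84  0.07  1.12 -1.14]
ang -109.7 rad 0.0759
0.022 0.008 0 0 0 0;0.046 0.010 0 0 0 0;0.068 0.004 0 0 0 0;0.088 -0.008 0 0 0 0;0.103 -0.026 0 0 0 0;0.112 -0.047 0 0 0 0;0.114 -0.071 0 0 0 0;0.109 -0.093 0 0 0 0;0.096 -0.113 0 0 0 0;0.078 -0.129 0 0 0 0
```

View pics/c6.png

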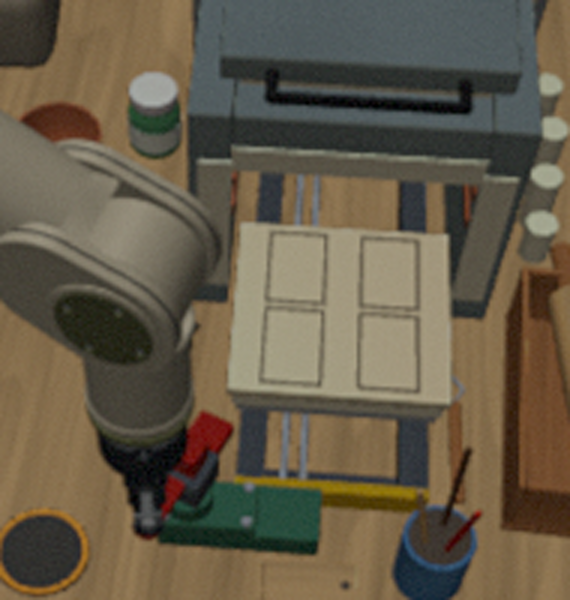

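The hearth is most of the way out with its front edge at (229,395)–(448,408), and its four places are empty. The crank is still on the shaft.

```bash
python3 - <<'E'
from h import *
f=lambda u,v,z=.09:p2w("side",(210+u/3,40+v/3),z).round(4)
print(f(229,390),f(449,402),"back",f(241,222),f(448,234))
for q in [((268,231),(327,235),(324,304),(263,300)),((361,237),(419,241),(418,310),(359,305)),((265,308),(324,312),(321,384),(260,380)),((361,313),(418,317),(418,390),(358,385))]:
  print(np.mean([f(*x) for x in q],0).round(4))
print("bar",f(237,480,.034),f(428,490,.034))
E
```

```text
[ 0.5368 -0.0054  0.09  ] [0.7604 0.0101 0.09  ] back [0.5222 0.2194 0.09  ] [0.7508 0.2329 0.09  ]
[0.5885 0.164  0.09  ]
[0.6899 0.1697 0.09  ]
[0.5956 0.0592 0.09  ]
[0.6957 0.066  0.09  ]
bar [ 0.5552 -0.0776  0.034 ] [ 0.7513 -0.0629  0.034 ]
```

{"api": "arm_command", "payload": {"steps": "0.022 0.008 0 0 0 0;0.046 0.01 0 0 0 0;0.068 0.004 0 0 0 0;0.088 -0.008 0 0 0 0;0.103 -0.026 0 0 0 0;0.112 -0.047 0 0 0 0;0.112 -0.047 0 0 0 0"}}

```text
time_s: 16.93
ee_pos: [0.5851, -0.114, 0.1378]
orientation: [3.123, 0.329, -0.005]
wrist_force: [-4.6, -0.3, -0.2]
opening: 0.289
```

```bash
python3 - <<'E'
from h import *
show();arc(14,10)
E
```

```text
t 16.93 pos [ 0.5851 -0.114   0.1378] yawx 12.04 z [-0.003 -0.001 -1.   ] F [-4.6 -0.3 -0.2] open 0.289 q [ 0.41  0.36 -0.37  1.64  0.14  1.17 -1.35]
ang 2.0 rad 0.0766
-0.001 -0.013 0 0 0 0;-0.002 -0.026 0 0 0 0;-0.005 -0.039 0 0 0 0;-0.011 -0.051 0 0 0 0;-0.018 -0.061 0 0 0 0;-0.027 -0.071 0 0 0 0;-0.038 -0.078 0 0 0 0;-0.050 -0.084 0 0 0 0;-0.062 -0.087 0 0 0 0;-0.075 -0.088 0 0 0 0;-0.088 -0.087 0 0 0 0;-0.101 -0.084 0 0 0 0;-0.113 -0.078 0 0 0 0;-0.123 -0.071 0 0 0 0
```

{"api": "arm_command", "payload": {"steps": "-0.001 -0.013 0 0 0 0;-0.002 -0.026 0 0 0 0;-0.005 -0.039 0 0 0 0;-0.011 -0.051 0 0 0 0;-0.018 -0.061 0 0 0 0;-0.027 -0.071 0 0 0 0;-0.038 -0.078 0 0 0 0;-0.038 -0.078 0 0 0 0"}}

```text
time_s: 17.6
ee_pos: [0.5293, -0.0448, 0.1381]
orientation: [3.122, 0.331, -0.006]
wrist_force: [1.5, -1.4, 1.5]
opening: 0.291
```

```bash
python3 - <<'E'
from h import *
show();arc(14,10)
E
```

```text
t 17.6 pos [ 0.5293 -0.0448  0.1381] yawx 12.1 z [-0.003 -0.002 -1.   ] F [ 1.5 -1.4  1.5] open 0.291 q [ 0.36  0.23 -0.41  1.8   0.11  1.13 -1.44]
ang 73.8 rad 0.0747
-0.012 -0.005 0 0 0 0;-0.025 -0.008 0 0 0 0;-0.038 -0.009 0 0 0 0;-0.051 -0.007 0 0 0 0;-0.063 -0.004 0 0 0 0;-0.075 0.002 0 0 0 0;-0.085 0.010 0 0 0 0;-0.094 0.019 0 0 0 0;-0.101 0.030 0 0 0 0;-0.106 0.042 0 0 0 0;-0.109 0.055 0 0 0 0;-0.110 0.068 0 0 0 0;-0.109 0.081 0 0 0 0;-0.105 0.093 0 0 0 0
```

{"api": "arm_command", "payload": {"steps": "-0.012 -0.005 0 0 0 0;-0.025 -0.008 0 0 0 0;-0.038 -0.009 0 0 0 0;-0.051 -0.007 0 0 0 0;-0.063 -0.004 0 0 0 0;-0.075 0.002 0 0 0 0;-0.085 0.01 0 0 0 0;-0.085 0.01 0 0 0 0"}}

```text
time_s: 18.27
ee_pos: [0.4478, -0.0742, 0.1387]
orientation: [3.122, 0.327, -0.002]
wrist_force: [5.3, -2.8, -1.5]
opening: 0.292
```

```bash
python3 - <<'E'
from h import *
show();arc(14,10)
E
```

```text
t 18.27 pos [ 0.4478 -0.0742  0.1387] yawx 11.97 z [-0.001 -0.003 -1.   ] F [ 5.3 -2.8 -1.5] open 0.292 q [ 0.45  0.06 -0.39  1.99  0.03  1.1  -1.32]
ang 145.0 rad 0.0741
-0.009 0.009 0 0 0 0;-0.016 0.020 0 0 0 0;-0.021 0.032 0 0 0 0;-0.024 0.045 0 0 0 0;-0.024 0.058 0 0 0 0;-0.022 0.071 0 0 0 0;-0.018 0.083 0 0 0 0;-0.012 0.095 0 0 0 0;-0.004 0.105 0 0 0 0;0.006 0.114 0 0 0 0;0.017 0.121 0 0 0 0;0.029 0.126 0 0 0 0;0.042 0.128 0 0 0 0;0.055 0.129 0 0 0 0
```

{"api": "arm_command", "payload": {"steps": "-0.009 0.009 0 0 0 0;-0.016 0.02 0 0 0 0;-0.021 0.032 0 0 0 0;-0.024 0.045 0 0 0 0;-0.024 0.058 0 0 0 0;-0.024 0.058 0 0 0 0;-0.024 0.058 0 0 0 0"}}

```text
time_s: 18.85
ee_pos: [0.4364, -0.1356, 0.1389]
orientation: [3.122, 0.326, -0.002]
wrist_force: [1.2, 0.0, 1.3]
opening: 0.292
```

```bash
python3 - <<'E'
from h import *
show();arc(12,8)
E
```

```text
t 18.85 pos [ 0.4364 -0.1356  0.1389] yawx 11.93 z [-0.001 -0.003 -1.   ] F [1.2 0.  1.3] open 0.292 q [ 0.52  0.06 -0.33  1.99  0.02  1.1  -1.18]
ang -165.3 rad 0.0745
0.001 0.010 0 0 0 0;0.004 0.020 0 0 0 0;0.008 0.030 0 0 0 0;0.013 0.039 0 0 0 0;0.020 0.047 0 0 0 0;0.027 0.054 0 0 0 0;0.036 0.060 0 0 0 0;0.045 0.065 0 0 0 0;0.055 0.069 0 0 0 0;0.065 0.071 0 0 0 0;0.076 0.071 0 0 0 0;0.086 0.070 0 0 0 0
```

{"api": "arm_command", "payload": {"steps": "0.001 0.01 0 0 0 0;0.004 0.02 0 0 0 0;0.008 0.03 0 0 0 0;0.013 0.039 0 0 0 0;0.013 0.039 0 0 0 0;0.013 0.039 0 0 0 0"}}

```text
time_s: 19.35
ee_pos: [0.4568, -0.171, 0.139]
orientation: [3.122, 0.326, -0.003]
wrist_force: [-3.0, -3.2, 3.6]
opening: 0.29
```

```bash
python3 - <<'E'
from h import *
show();arc(8,8)
E
```

```text
t 19.35 pos [ 0.4568 -0.171   0.139 ] yawx 11.92 z [-0.002 -0.003 -1.   ] F [-3.  -3.2  3.6] open 0.29 q [ 0.54  0.13 -0.3   1.92  0.05  1.11 -1.14]
ang -133.5 rad 0.0751
0.007 0.008 0 0 0 0;0.014 0.015 0 0 0 0;0.023 0.021 0 0 0 0;0.032 0.026 0 0 0 0;0.042 0.030 0 0 0 0;0.052 0.032 0 0 0 0;0.063 0.032 0 0 0 0;0.073 0.031 0 0 0 0
```

{"api": "arm_command", "payload": {"steps": "0.007 0.008 0 0 0 0;0.014 0.015 0 0 0 0;0.023 0.021 0 0 0 0;0.032 0.026 0 0 0 0;0.032 0.026 0 0 0 0;0.032 0.026 0 0 0 0"}}

```text
time_s: 19.85
ee_pos: [0.4933, -0.1907, 0.1392]
orientation: [3.12, 0.325, -0.004]
wrist_force: [-1.7, -5.0, 4.0]
opening: 0.291
```

```bash
python3 - <<'E'
from h import *
show();arc(8,8)
E
```

```text
t 19.85 pos [ 0.4933 -0.1907  0.1392] yawx 11.9 z [-0.002 -0.005 -1.   ] F [-1.7 -5.   4. ] open 0.291 q [ 0.54  0.21 -0.29  1.82  0.07  1.12 -1.14]
ang -101.6 rad 0.0756
0.010 0.003 0 0 0 0;0.020 0.005 0 0 0 0;0.031 0.005 0 0 0 0;0.041 0.005 0 0 0 0;0.051 0.002 0 0 0 0;0.061 -0.001 0 0 0 0;0.070 -0.006 0 0 0 0;0.079 -0.012 0 0 0 0
```

{"api": "arm_command", "payload": {"steps": "0.01 0.003 0 0 0 0;0.02 0.005 0 0 0 0;0.026 0.005 0 0 0 0;0.031 0.005 0 0 0 0;0.031 0.005 0 0 0 0;0.031 0.005 0 0 0 0"}}

```text
time_s: 20.35
ee_pos: [0.5242, -0.1907, 0.1394]
orientation: [3.118, 0.323, -0.004]
wrist_force: [-1.7, -8.4, 4.1]
opening: 0.291
```

```bash
python3 - <<'E'
from h import *
show();arc(4,8)
im=crop("side","c7",(210,40,400,240),3)
E
```

```text
t 20.35 pos [ 0.5242 -0.1907  0.1394] yawx 11.84 z [-0.002 -0.007 -1.   ] F [-1.7 -8.4  4.1] open 0.291 q [ 0.51  0.27 -0.29  1.75  0.09  1.14 -1.17]
ang -78.1 rad 0.0758
0.010 -0.002 0 0 0 0;0.021 -0.004 0 0 0 0;0.030 -0.008 0 0 0 0;0.040 -0.012 0 0 0 0
```

View pics/c7.png

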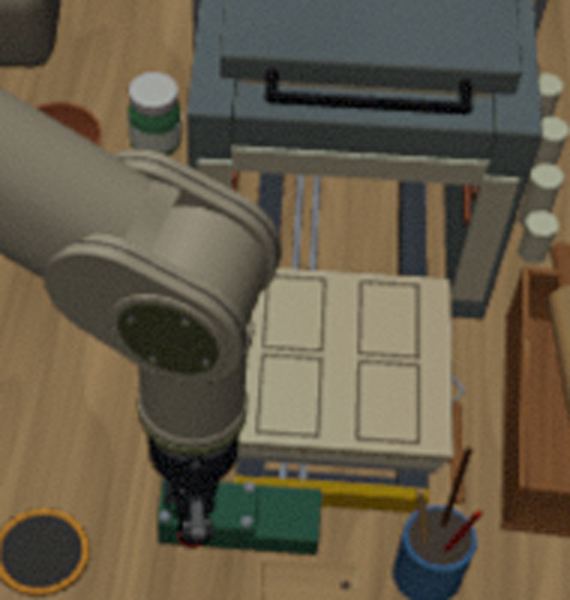

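The hearth is nearly out, with its front edge at about y=455 px. There is no clear stop force yet, so I wind a little further.

{"api": "arm_command", "payload": {"steps": "0.01 -0.002 0 0 0 0;0.021 -0.004 0 0 0 0;0.021 -0.004 0 0 0 0;0.021 -0.004 0 0 0 0;0.021 -0.004 0 0 0 0"}}

```text
time_s: 20.82
ee_pos: [0.5392, -0.1869, 0.1384]
orientation: [3.115, 0.316, -0.018]
wrist_force: [-15.9, -13.7, 5.3]
opening: 0.29
```

```bash
python3 - <<'E'
from h import *
show();arc(4,8)
f=lambda u,v,z=.09:p2w("side",(210+u/3,40+v/3),z).round(4)
print(f(449,450),"marks",[np.mean([f(*x) for x in q],0).round(4).tolist() for q in [((268,276),(327,280),(322,350),(262,346)),((361,281),(419,285),(418,356),(360,351)),((263,354),(322,358),(318,436),(258,431)),((361,359),(420,363),(419,443),(358,437))]])
E
```

```text
t 20.82 pos [ 0.5392 -0.1869  0.1384] yawx 11.59 z [-0.01  -0.012 -1.   ] F [-15.9 -13.7   5.3] open 0.29 q [ 0.49  0.3  -0.29  1.71  0.11  1.15 -1.2 ]
ang -66.4 rad 0.0767
0.010 -0.005 0 0 0 0;0.019 -0.009 0 0 0 0;0.028 -0.015 0 0 0 0;0.036 -0.021 0 0 0 0
[ 0.7626 -0.0472  0.09  ] marks [[0.5937, 0.1025, 0.09], [0.6938, 0.109, 0.09], [0.5994, -0.0019, 0.09], [0.7002, 0.0047, 0.09]]
```

The reaction force jumped to 21 N at the grip, so the hearth is on its out-stop. I release the knob with a partial opening and rise.

{"api": "arm_command", "payload": {"steps": "0 0 0 0 0 0;0 0 0 0 0 0;0 0 0 0 0 0;0 0 0 0 0 0;0 0 0 0 0 0;0 0 -0.03 0 0 0;0 0 -0.07 0 0 0;0 0 -0.11 0 0 0;0 0 -0.12 0 0 0;0 0 -0.12 0 0 0", "jaw": 120}}

```text
time_s: 21.65
ee_pos: [0.5425, -0.1851, 0.2627]
orientation: [3.112, 0.317, -0.007]
wrist_force: [-0.5, 0.6, -0.5]
opening: 0.53
```

```bash
python3 - <<'E'
from h import *
show();go([.577,-.34,.25],90)
E
```

```text
t 21.65 pos [ 0.5425 -0.1851  0.2627] yawx 11.64 z [-0.003 -0.014 -1.   ] F [-0.5  0.6 -0.5] open 0.53 q [ 0.49  0.22 -0.29  1.54  0.08  1.39 -1.18]
shift [0.0027 0.1585 0.0147] turn [  0.39   0.79 -78.36] rows>= 10.9
```

{"api": "arm_command", "payload": {"steps": "0.003 0.1585 0.013 0.4 0.8 -78.4;0.003 0.1585 0.013 0.4 0.8 -78.4;0.003 0.1585 0.013 0.4 0.8 -78.4;0.003 0.1585 0.013 0.4 0.8 -78.4;0.003 0.1585 0.013 0.4 0.8 -78.4;0.003 0.1585 0.013 0.4 0.8 -78.4;0.003 0.1585 0.013 0.4 0.8 -78.4;0.003 0.1585 0.013 0.4 0.8 -78.4;0.003 0.1585 0.013 0.4 0.8 -78.4;0.003 0.1585 0.013 0.4 0.8 -78.4;0.003 0.1585 0.013 0.4 0.8 -78.4;0.003 0.1585 0.013 0.4 0.8 -78.4;0.003 0.1585 0.013 0.4 0.8 -78.4;0.003 0.1585 0.013 0.4 0.8 -78.4;0.003 0.1585 0.013 0.4 0.8 -78.4", "jaw": 0}}

```text
time_s: 22.9
ee_pos: [0.5774, -0.3398, 0.2514]
orientation: [-2.223, -2.219, 0.0]
wrist_force: [-0.1, 0.3, 0.1]
opening: 1.002
```

```bash
python3 - <<'E'
from h import *
show();c=cams.calibration("wrist");np.savez("c8.npz",**c);im=cams.capture("wrist");cv2.imwrite("c8raw.png",im[:,:,::-1])
cv2.imwrite("pics/w8.png",cv2.resize(im,(800,600),interpolation=cv2.INTER_CUBIC)[:,:,::-1])
# tile tops by colour: salmon/teal saturation
hsv=cv2.cvtColor(im,cv2.COLOR_RGB2HSV)
for nm,lo,hi in [("salmon",(2,90,100),(14,190,255)),("teal",(82,50,90),(98,190,255))]:
    m=cv2.inRange(hsv,lo,hi);m=cv2.morphologyEx(m,cv2.MORPH_OPEN,np.ones((3,3)))
    n,l,st,ce=cv2.connectedComponentsWithStats(m);i=1+np.argmax(st[1:,4]);pts=np.argwhere(l==i)[:,::-1].astype(float)
    h=cv2.convexHull(pts.astype(np.float32))[:,0]
    W=np.array([p2w("wrist",p,.032,c)[:2] for p in h],np.float32);(cx,cy),(a,b),an=cv2.minAreaRect(W*1000)
    print(nm,st[i],(round(cx,1),round(cy,1)),(round(a,1),round(b,1)),round(an,1))
E
```

```text
t 22.9 pos [ 0.5774 -0.3398  0.2514] yawx 89.89 z [-0.  0. -1.] F [-0.1  0.3  0.1] open 1.002 q [ 0.75  0.46 -0.41  1.28  0.18  1.44  0.35]
salmon [ 266  123   46   74 3311] (584.4, -317.2) (88.5, 53.8) 89.3
teal [ 256  209   50   65 2488] (575.7, -424.2) (54.1, 87.8) 8.6
```

View pics/w8.png

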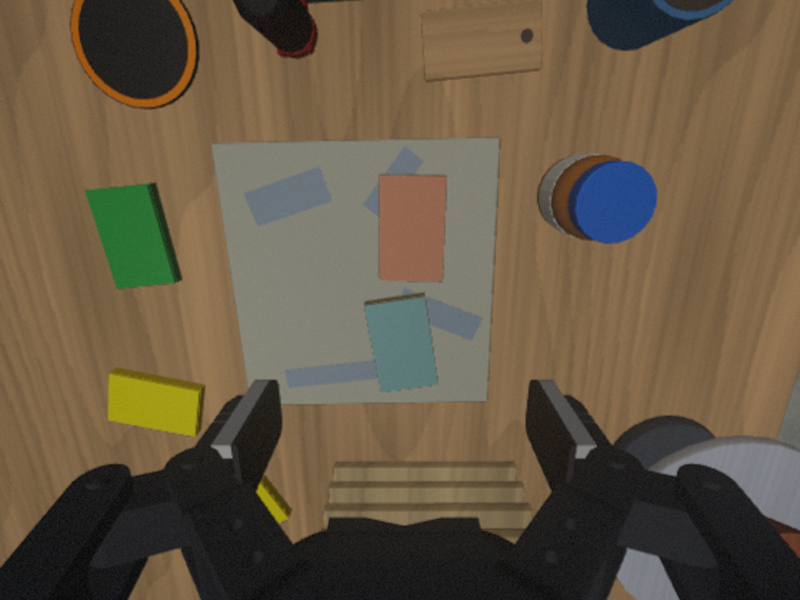

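The ware board holds salmon at (412,228) and teal at (402,342). Both are 90x56 and on the board, so these are the two tiles. The green (133,237) and yellow (156,402), (270,500) plates lie off it and are look-alikes.

```bash
python3 - <<'E'
from h import *
go([.5844,-.3172,.06],89.3);go([.5844,-.3172,.014],89.3)
E
```

```text
shift [0.0225 0.007  0.1915] turn [-0.01 -0.02  0.63] rows>= 4.6
shift [0.0225 0.007  0.2375] turn [-0.01 -0.02  0.63] rows>= 5.7
```

{"api": "arm_command", "payload": {"steps": "0.0226 0.007 0.04 0 0 0.6;0.0226 0.007 0.08 0 0 0.6;0.0226 0.007 0.12 0 0 0.6;0.0226 0.007 0.16 0 0 0.6;0.0226 0.007 0.19 0 0 0.6;0.0226 0.007 0.19 0 0 0.6;0.0226 0.007 0.19 0 0 0.6;0.0226 0.007 0.19 0 0 0.6;0.0226 0.007 0.19 0 0 0.6"}}

```text
time_s: 23.7
ee_pos: [0.5861, -0.3178, 0.0647]
orientation: [2.232, 2.205, 0.002]
wrist_force: [-0.3, -0.1, -0.9]
opening: 1.0
```

```bash
python3 - <<'E'
from h import *
show();go([.5844,-.3172,.015],89.3)
E
```

```text
t 23.7 pos [ 0.5861 -0.3178  0.0647] yawx 89.29 z [ 0.004 -0.002 -1.   ] F [-0.3 -0.1 -0.9] open 1.0 q [ 0.71  0.58 -0.39  1.5   0.24  1.1   0.26]
shift [ 0.0007 -0.0019  0.0497] turn [ 0.22  0.1  -0.01] rows>= 1.2
```

{"api": "arm_command", "payload": {"steps": "0.0007 -0.0019 0.03 0.2 0.1 0;0.0007 -0.0019 0.05 0.2 0.1 0;0.0007 -0.0019 0.05 0.2 0.1 0;0.0007 -0.0019 0.05 0.2 0.1 0;0.0007 -0.0019 0.05 0.2 0.1 0"}}

```text
time_s: 24.12
ee_pos: [0.5858, -0.3177, 0.0173]
orientation: [2.233, 2.205, 0.002]
wrist_force: [-0.1, 0.5, 1.6]
opening: 1.001
```

{"api": "arm_command", "payload": {"steps": "0 0 0 0 0 0;0 0 0 0 0 0;0 0 0 0 0 0;0 0 0 0 0 0;0 0 0 0 0 0;0 0 0 0 0 0;0 0 0 0 0 0", "jaw": 255, "newtons": 50}}

```text
time_s: 24.7
ee_pos: [0.5868, -0.3183, 0.0193]
orientation: [2.231, 2.203, 0.003]
wrist_force: [-1.1, -0.2, 8.8]
opening: 0.638
```

```bash
python3 - <<'E'
from h import *
show()
E
```

```text
t 24.7 pos [ 0.5868 -0.3183  0.0193] yawx 89.28 z [ 0.005 -0.003 -1.   ] F [-1.1 -0.2  8.8] open 0.638 q [ 0.7   0.63 -0.38  1.53  0.26  1.02  0.25]
```

{"api": "arm_command", "payload": {"steps": "0 0 -0.03 0 0 0;0 0 -0.07 0 0 0;0 0 -0.11 0 0 0;0 0 -0.15 0 0 0;0 0 -0.19 0 0 0;0 0 -0.23 0 0 0;0 0 -0.23 0 0 0;0 0 -0.23 0 0 0"}}

```text
time_s: 25.37
ee_pos: [0.5866, -0.3179, 0.2526]
orientation: [2.228, 2.2, 0.006]
wrist_force: [-0.6, 0.2, -1.8]
opening: 0.633
```

```bash
python3 - <<'E'
from h import *
show();go([.65,-.08,.25],93)
E
```

```text
t 25.37 pos [ 0.5866 -0.3179  0.2526] yawx 89.27 z [ 0.01  -0.005 -1.   ] F [-0.6  0.2 -1.8] open 0.633 q [ 0.72  0.44 -0.42  1.3   0.18  1.43  0.3 ]
shift [0.2387 0.0603 0.002 ] turn [ 0.58  0.32 -3.72] rows>= 5.9
```

{"api": "arm_command", "payload": {"steps": "0.24 0.06 0 0.6 0.3 -3.7;0.24 0.06 0 0.6 0.3 -3.7;0.24 0.06 0 0.6 0.3 -3.7;0.24 0.06 0 0.6 0.3 -3.7;0.24 0.06 0 0.6 0.3 -3.7;0.24 0.06 0 0.6 0.3 -3.7;0.24 0.06 0 0.6 0.3 -3.7;0.24 0.06 0 0.6 0.3 -3.7;0.24 0.06 0 0.6 0.3 -3.7;0.24 0.06 0 0.6 0.3 -3.7;0.24 0.06 0 0.6 0.3 -3.7"}}

```text
time_s: 26.28
ee_pos: [0.6493, -0.0806, 0.2514]
orientation: [-2.165, -2.276, 0.002]
wrist_force: [0.4, 0.4, -1.7]
opening: 0.639
```

```bash
python3 - <<'E'
from h import *
show();c=cams.calibration("wrist");np.savez("c9.npz",**c);im=cams.capture("wrist");cv2.imwrite("c9raw.png",im[:,:,::-1])
cv2.imwrite("pics/w9.png",cv2.resize(im,(800,600),interpolation=cv2.INTER_CUBIC)[:,:,::-1])
for p in [(.5994,-.0035,.09),(.7002,.003,.09)]:print(w2p("wrist",p,c)/.7)
E
```

```text
t 26.28 pos [ 0.6493 -0.0806  0.2514] yawx 92.84 z [-0.001 -0.001 -1.   ] F [ 0.4  0.4 -1.7] open 0.639 q [ 0.42  0.44 -0.51  1.32  0.21  1.44 -0.03]
[335.38508167 159.44506143]
[485.29616367 157.28666939]
```

View pics/w9.png

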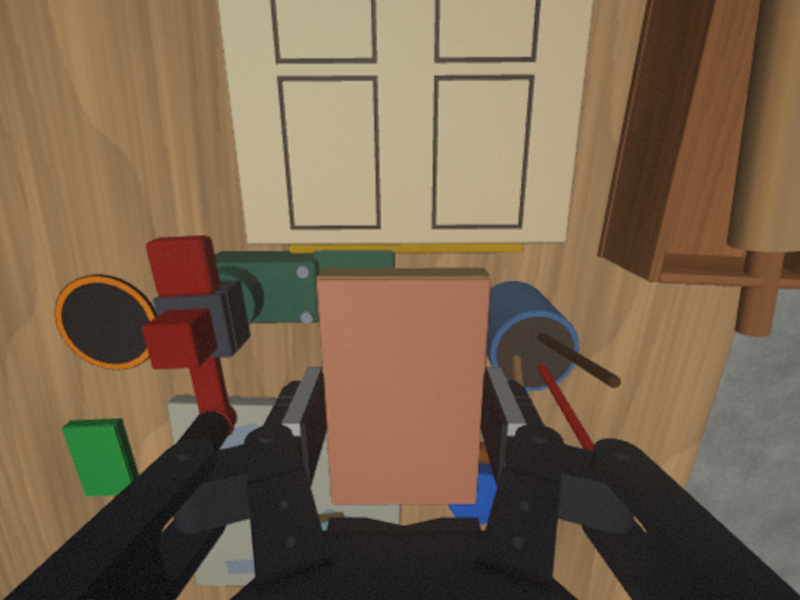

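The tile is held squarely. The front-left place has corners (280,78)–(380,228) and the front-right place (436,77)–(522,228).

```bash
python3 - <<'E'
from h import *
c=dict(np.load("c9.npz"));f=lambda u,v,z:p2w("wrist",(u*.7,v*.7),z,c)
for nm,q,z in [("L",[(280,78),(377,77),(380,228),(290,228)],.09),("R",[(436,77),(533,76),(522,228),(433,228)],.09),("tile",[(320,281),(489,278),(476,503),(329,503)],.264)]:
    P=[f(u,v,z) for u,v in q];print(nm,np.mean(P,0).round(4),[np.linalg.norm(P[i]-P[(i+1)%4]).round(4) for i in range(4)],[np.degrees(np.arctan2(*(P[j]-P[i])[:2][::-1])).round(1) for i,j in [(0,1),(3,2),(3,0),(2,1)]])
E
```

```text
L [ 0.5971 -0.0019  0.09  ] [np.float64(0.0619), np.float64(0.0963), np.float64(0.0638), np.float64(0.0957)] [np.float64(3.4), np.float64(2.9), np.float64(91.9), np.float64(93.1)]
R [0.6971 0.0035 0.09  ] [np.float64(0.0618), np.float64(0.0968), np.float64(0.063), np.float64(0.0963)] [np.float64(3.4), np.float64(2.9), np.float64(93.0), np.float64(93.8)]
tile [ 0.6492 -0.0793  0.264 ] [np.float64(0.0531), np.float64(0.0886), np.float64(0.0557), np.float64(0.0877)] [np.float64(4.0), np.float64(3.0), np.float64(91.6), np.float64(93.3)]
```

```bash
python3 - <<'E'
from h import *
go([.697,.0025,.14],93.1);go([.697,.0025,.096],93.1)
E
```

```text
shift [0.0804 0.0518 0.1115] turn [-0.06  0.04 -0.25] rows>= 3.5
shift [0.0805 0.0519 0.1555] turn [-0.06  0.04 -0.25] rows>= 4.4
```

{"api": "arm_command", "payload": {"steps": "0.042 -0.024 0 0 0 0;0.081 -0.052 0 0 0 0;0.081 -0.052 0.03 0 0 0;0.081 -0.052 0.07 0 0 0;0.081 -0.052 0.11 0 0 0;0.081 -0.052 0.11 0 0 0;0.081 -0.052 0.11 0 0 0;0.081 -0.052 0.11 0 0 0"}}

```text
time_s: 27.0
ee_pos: [0.5945, -0.0024, 0.1439]
orientation: [2.166, 2.274, 0.001]
wrist_force: [0.4, 0.6, -0.5]
opening: 0.639
```

```bash
python3 - <<'E'
from h import *
show();go([.697,.0025,.094],93.1)
E
```

```text
t 27.0 pos [ 0.5945 -0.0024  0.1439] yawx 92.8 z [ 0.001 -0.    -1.   ] F [ 0.4  0.6 -0.5] open 0.639 q [ 0.37  0.38 -0.55  1.63  0.21  1.19 -0.18]
shift [-1.000e-04  1.026e-01  5.010e-02] turn [ 0.08  0.03 -0.3 ] rows>= 2.7
```

I guessed the lateral sign wrong there: the tool hangs, without contact, over the left place. That place is equally good, so I lay this tile there.

```bash
python3 - <<'E'
from h import *
go([.597,-.003,.094],93.1)
E
```

```text
shift [-0.0007  0.0024  0.0499] turn [ 0.08  0.03 -0.3 ] rows>= 1.2
```

{"api": "arm_command", "payload": {"steps": "-0.0007 0.0024 0.02 0 0 0;-0.0007 0.0024 0.035 0 0 0;-0.0007 0.0024 0.045 0 0 0;-0.0007 0.0024 0.048 0 0 0;-0.0007 0.0024 0.05 0 0 0;-0.0007 0.0024 0.05 0 0 0"}}

```text
time_s: 27.5
ee_pos: [0.5976, -0.003, 0.095]
orientation: [2.165, 2.273, 0.002]
wrist_force: [0.1, 0.4, -1.2]
opening: 0.639
```

```bash
python3 - <<'E'
from h import *
show()
E
```

```text
t 27.5 pos [ 0.5976 -0.003   0.095 ] yawx 92.79 z [ 0.003 -0.    -1.   ] F [ 0.1  0.4 -1.2] open 0.639 q [ 0.36  0.44 -0.54  1.67  0.25  1.1  -0.2 ]
```

{"api": "arm_command", "payload": {"steps": "0 0 0.001 0 0 0;0 0 0.002 0 0 0;0 0 0.003 0 0 0;0 0 0.003 0 0 0"}}

```text
time_s: 27.83
ee_pos: [0.5977, -0.003, 0.0921]
orientation: [2.165, 2.273, 0.003]
wrist_force: [0.2, -0.4, -1.1]
opening: 0.637
```

```bash
python3 - <<'E'
from h import *
show()
E
```

```text
t 27.83 pos [ 0.5977 -0.003   0.0921] yawx 92.79 z [ 0.003 -0.    -1.   ] F [ 0.2 -0.4 -1.1] open 0.637 q [ 0.36  0.44 -0.54  1.67  0.25  1.09 -0.2 ]
```

{"api": "arm_command", "payload": {"steps": "0 0 0 0 0 0;0 0 0 0 0 0;0 0 0 0 0 0;0 0 0 0 0 0;0 0 -0.02 0 0 0;0 0 -0.06 0 0 0;0 0 -0.1 0 0 0;0 0 -0.14 0 0 0;0 0 -0.16 0 0 0;0 0 -0.16 0 0 0", "jaw": 0}}

```text
time_s: 28.67
ee_pos: [0.5994, -0.0025, 0.2581]
orientation: [2.161, 2.269, 0.012]
wrist_force: [-0.7, -0.1, 0.2]
opening: 1.002
```

```bash
python3 - <<'E'
from h import *
show();go([.5757,-.4242,.25],98.6)
E
```

```text
t 28.67 pos [ 0.5994 -0.0025  0.2581] yawx 92.79 z [ 0.011 -0.001 -1.   ] F [-0.7 -0.1  0.2] open 1.002 q [ 0.38  0.31 -0.57  1.48  0.17  1.39 -0.14]
shift [-0.4201 -0.0443  0.0082] turn [ 0.65  0.1  -5.81] rows>= 10.1
```

{"api": "arm_command", "payload": {"steps": "-0.42 -0.044 0.004 0.6 0.1 -5.8;-0.42 -0.044 0.004 0.6 0.1 -5.8;-0.42 -0.044 0.004 0.6 0.1 -5.8;-0.42 -0.044 0.004 0.6 0.1 -5.8;-0.42 -0.044 0.004 0.6 0.1 -5.8;-0.42 -0.044 0.004 0.6 0.1 -5.8;-0.42 -0.044 0.004 0.6 0.1 -5.8;-0.42 -0.044 0.004 0.6 0.1 -5.8;-0.42 -0.044 0.004 0.6 0.1 -5.8;-0.42 -0.044 0.004 0.6 0.1 -5.8;-0.42 -0.044 0.004 0.6 0.1 -5.8;-0.42 -0.044 0.004 0.6 0.1 -5.8;-0.42 -0.044 0.1 0.6 0.1 -5.8;-0.42 -0.044 0.15 0.6 0.1 -5.8;-0.42 -0.044 0.19 0.6 0.1 -5.8;-0.42 -0.044 0.19 0.6 0.1 -5.8;-0.42 -0.044 0.19 0.6 0.1 -5.8"}}

```text
time_s: 30.08
ee_pos: [0.576, -0.421, 0.0618]
orientation: [-2.042, -2.378, -0.001]
wrist_force: [-0.4, -0.2, -0.9]
opening: 1.001
```

```bash
python3 - <<'E'
from h import *
show();go([.5757,-.4242,.0165],98.6)
E
```

```text
t 30.08 pos [ 0.576  -0.421   0.0618] yawx 98.7 z [-0.005  0.005 -1.   ] F [-0.4 -0.2 -0.9] open 1.001 q [ 0.81  0.68 -0.36  1.35  0.24  1.16  0.57]
shift [-0.0034 -0.0006  0.0452] turn [-0.24 -0.31  0.1 ] rows>= 1.1
```

{"api": "arm_command", "payload": {"steps": "-0.0034 -0.0006 0.025 -0.2 -0.3 0;-0.0034 -0.0006 0.045 -0.2 -0.3 0;-0.0034 -0.0006 0.045 -0.2 -0.3 0;-0.0034 -0.0006 0.045 -0.2 -0.3 0;-0.0034 -0.0006 0.045 -0.2 -0.3 0"}}

```text
time_s: 30.5
ee_pos: [0.5769, -0.4239, 0.0186]
orientation: [2.045, 2.383, 0.001]
wrist_force: [-0.0, -0.7, 1.1]
opening: 0.998
```

{"api": "arm_command", "payload": {"steps": "0 0 0 0 0 0;0 0 0 0 0 0;0 0 0 0 0 0;0 0 0 0 0 0;0 0 0 0 0 0;0 0 0 0 0 0;0 0 0 0 0 0", "jaw": 255, "newtons": 50}}

```text
time_s: 31.08
ee_pos: [0.578, -0.4244, 0.0209]
orientation: [2.043, 2.381, 0.001]
wrist_force: [-1.9, 0.9, 7.5]
opening: 0.634
```

{"api": "arm_command", "payload": {"steps": "0 0 -0.03 0 0 0;0 0 -0.07 0 0 0;0 0 -0.11 0 0 0;0 0 -0.15 0 0 0;0 0 -0.19 0 0 0;0 0 -0.23 0 0 0;0 0 -0.23 0 0 0;0 0 -0.23 0 0 0"}}

```text
time_s: 31.75
ee_pos: [0.5782, -0.4243, 0.2547]
orientation: [2.039, 2.376, 0.002]
wrist_force: [-1.1, 0.0, -3.1]
opening: 0.634
```

```bash
python3 - <<'E'
from h import *
show();go([.65,-.08,.25],93.1);go([.697,.0025,.25],93.1)
E
```

```text
t 31.75 pos [ 0.5782 -0.4243  0.2547] yawx 98.74 z [ 0.009 -0.006 -1.   ] F [-1.1  0.  -3.1] open 0.634 q [ 0.8   0.55 -0.38  1.13  0.2   1.48  0.61]
shift [0.3294 0.1232 0.0034] turn [0.48 0.37 5.64] rows>= 8.4
shift [0.4038 0.1822 0.0034] turn [0.48 0.37 5.64] rows>= 10.6
```

{"api": "arm_command", "payload": {"steps": "0.404 0.182 0.002 0.5 0.4 5.6;0.404 0.182 0.002 0.5 0.4 5.6;0.404 0.182 0.002 0.5 0.4 5.6;0.404 0.182 0.002 0.5 0.4 5.6;0.404 0.182 0.002 0.5 0.4 5.6;0.404 0.182 0.002 0.5 0.4 5.6;0.404 0.182 0.002 0.5 0.4 5.6;0.404 0.182 0.002 0.5 0.4 5.6;0.404 0.182 0.002 0.5 0.4 5.6;0.404 0.182 0.002 0.5 0.4 5.6;0.404 0.182 0.002 0.5 0.4 5.6;0.404 0.182 0.002 0.5 0.4 5.6;0.404 0.182 0.002 0.5 0.4 5.6;0.404 0.182 0.002 0.5 0.4 5.6"}}

```text
time_s: 32.92
ee_pos: [0.6963, 0.0017, 0.25]
orientation: [-2.159, -2.28, 0.003]
wrist_force: [-1.2, -1.1, -1.6]
opening: 0.636
```

```bash
python3 - <<'E'
from h import *
show();c=cams.calibration("wrist");s,_=pose();im=cams.capture("wrist");cv2.imwrite("c10raw.png",im[:,:,::-1])
hsv=cv2.cvtColor(im,cv2.COLOR_RGB2HSV);m=cv2.morphologyEx(cv2.inRange(hsv,(80,45,60),(100,200,255)),cv2.MORPH_OPEN,np.ones((5,5)))
n,l,st,ce=cv2.connectedComponentsWithStats(m);i=1+np.argmax(st[1:,4]);h=cv2.convexHull(np.argwhere(l==i)[:,::-1].astype(np.float32))[:,0]
W=np.array([p2w("wrist",p,s["ee_pos"][2]+.012,c)[:2] for p in h],np.float32);print(st[i],cv2.minAreaRect(W*1000))
go([.697,.0025,.15],93.1)
E
```

```text
t 32.92 pos [0.6963 0.0017 0.25  ] yawx 93.11 z [-0.003 -0.    -1.   ] F [-1.2 -1.1 -1.6] open 0.636 q [ 0.25  0.53 -0.49  1.19  0.24  1.48 -0.15]
[  223   197   119   156 16999] ((696.0262451171875, 2.375579833984375), (54.52627182006836, 87.8631591796875), 3.402557134628296)
shift [0.0017 0.0009 0.1003] turn [-0.11  0.03 -0.06] rows>= 2.4
```

{"api": "arm_command", "payload": {"steps": "0.0017 0.001 0.03 0 0 0;0.0017 0.001 0.07 0 0 0;0.0017 0.001 0.11 0 0 0;0.0017 0.001 0.135 0 0 0;0.0017 0.001 0.148 0 0 0;0.0017 0.001 0.152 0 0 0;0.0017 0.001 0.153 0 0 0;0.0017 0.001 0.153 0 0 0"}}

```text
time_s: 33.63
ee_pos: [0.698, 0.002, 0.0992]
orientation: [2.162, 2.278, -0.0]
wrist_force: [0.5, -0.2, -0.3]
opening: 0.635
```

```bash
python3 - <<'E'
from h import *
show();go([.697,.0025,.0935],93.1)
E
```

```text
t 33.63 pos [0.698  0.002  0.0992] yawx 92.98 z [ 0.    -0.001 -1.   ] F [ 0.5 -0.2 -0.3] open 0.635 q [ 0.25  0.63 -0.47  1.37  0.29  1.21 -0.19]
shift [ 0.0005 -0.001   0.0057] turn [ 0.03  0.04 -0.12] rows>= 0.1
```

{"api": "arm_command", "payload": {"steps": "0 0 0.002 0 0 0;0 0 0.004 0 0 0;0 0 0.005 0 0 0;0 0 0.006 0 0 0;0 0 0.006 0 0 0"}}

```text
time_s: 34.05
ee_pos: [0.698, 0.0021, 0.0932]
orientation: [2.162, 2.278, -0.0]
wrist_force: [-0.4, 0.2, -2.1]
opening: 0.635
```

```bash
python3 - <<'E'
from h import *
show()
E
```

```text
t 34.05 pos [0.698  0.0021 0.0932] yawx 92.99 z [ 0.001 -0.001 -1.   ] F [-0.4  0.2 -2.1] open 0.635 q [ 0.25  0.63 -0.47  1.38  0.29  1.2  -0.2 ]
```

{"api": "arm_command", "payload": {"steps": "0 0 0.001 0 0 0;0 0 0.001 0 0 0;0 0 0.001 0 0 0;0 0 0.001 0 0 0;0 0 0 0 0 0;0 0 -0.03 0 0 0;0 0 -0.07 0 0 0;0 0 -0.11 0 0 0;0 0 -0.15 0 0 0;-0.03 -0.02 -0.18 0 0 0;-0.06 -0.04 -0.18 0 0 0;-0.08 -0.05 -0.18 0 0 0;-0.08 -0.05 -0.18 0 0 0;-0.08 -0.05 -0.18 0 0 0", "jaw": 0}}

```text
time_s: 35.22
ee_pos: [0.6517, -0.0822, 0.2738]
orientation: [2.165, 2.274, -0.001]
wrist_force: [0.5, 1.1, -0.3]
opening: 1.004
```

```bash
python3 - <<'E'
from h import *
show();c=cams.calibration("wrist");np.savez("c11.npz",**c);im=cams.capture("wrist");cv2.imwrite("c11raw.png",im[:,:,::-1])
cv2.imwrite("pics/w11.png",cv2.resize(im,(800,600),interpolation=cv2.INTER_CUBIC)[:,:,::-1])
hsv=cv2.cvtColor(im,cv2.COLOR_RGB2HSV)
for nm,lo,hi in [("salmon",(2,90,100),(14,190,255)),("teal",(80,50,80),(100,190,255))]:
    m=cv2.inRange(hsv,lo,hi);m[220:]=0;m=cv2.morphologyEx(m,cv2.MORPH_OPEN,np.ones((3,3)))
    n,l,st,ce=cv2.connectedComponentsWithStats(m);i=1+np.argmax(st[1:,4]);h=cv2.convexHull(np.argwhere(l==i)[:,::-1].astype(np.float32))[:,0]
    W=np.array([p2w("wrist",p,.104,c)[:2] for p in h],np.float32);print(nm,st[i],np.round(sum([list(x) if hasattr(x,'__len__') else [x] for x in cv2.minAreaRect(W*1000)],[]),1))
E
```

```text
t 35.22 pos [ 0.6517 -0.0822  0.2738] yawx 92.81 z [ 0.001 -0.002 -1.   ] F [ 0.5  1.1 -0.3] open 1.004 q [ 0.4   0.43 -0.48  1.28  0.2   1.48 -0.02]
salmon [ 441    0  119  220 8441] [851.3 -13.  111.9 224.3  31.4]
teal [ 305   60   59   94 5137] [697.5   2.1  54.   87.    2.9]
```

View pics/w11.png

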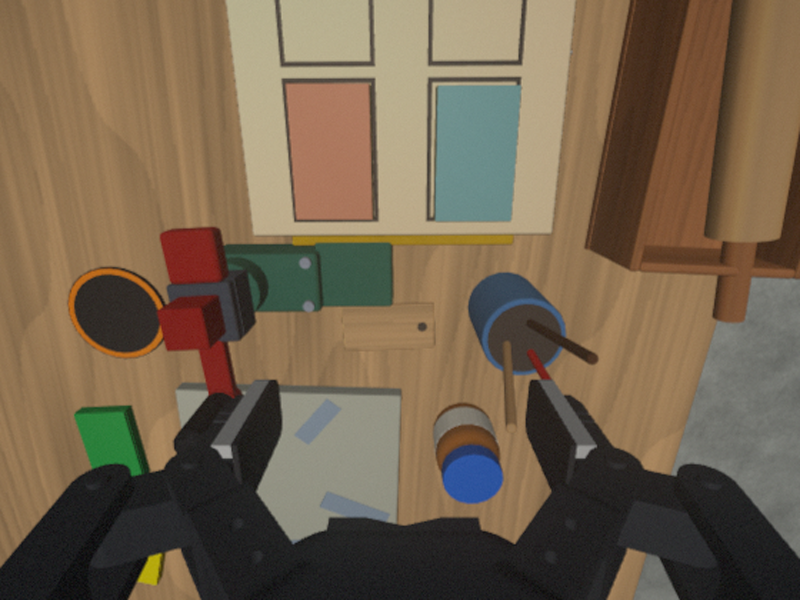

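Salmon lies in the left place (330,150) and teal in the right place (475,150), both inside their outlines. The crank is still seated with its boss at (190,323), and the ware board is empty. Next I go back to the knob.

```bash
python3 - <<'E'
from h import *
c=dict(np.load("c11.npz"));f=lambda u,v,z:p2w("wrist",(u*.7,v*.7),z,c).round(4)
print("boss",f(190,323,.156),"arm dir",f(210,352,.126),f(224,392,.126))
go([.5384,-.1851,.24],12)
E
```

```text
boss [ 0.5142 -0.1109  0.156 ] arm dir [ 0.5112 -0.1464  0.126 ] [ 0.5188 -0.18    0.126 ]
shift [-0.0988 -0.1189  0.0334] turn [ 6.000e-02 -1.000e-02  8.096e+01] rows>= 11.3
```

{"api": "arm_command", "payload": {"steps": "-0.099 -0.119 0.03 0 0 81;-0.099 -0.119 0.03 0 0 81;-0.099 -0.119 0.03 0 0 81;-0.099 -0.119 0.03 0 0 81;-0.099 -0.119 0.03 0 0 81;-0.099 -0.119 0.03 0 0 81;-0.099 -0.119 0.03 0 0 81;-0.099 -0.119 0.03 0 0 81;-0.099 -0.119 0.03 0 0 81;-0.099 -0.119 0.03 0 0 81;-0.099 -0.119 0.03 0 0 81;-0.099 -0.119 0.03 0 0 81;-0.099 -0.119 0.03 0 0 81;-0.099 -0.119 0.03 0 0 81;-0.099 -0.119 0.03 0 0 81", "jaw": 100}}

```text
time_s: 36.52
ee_pos: [0.5387, -0.1844, 0.2433]
orientation: [3.124, 0.332, 0.001]
wrist_force: [0.4, 0.2, 0.0]
opening: 0.609
```

```bash
python3 - <<'E'
from h import *
show();c=cams.calibration("wrist");im=cams.capture("wrist");np.savez("c12.npz",**c)
u,v=w2p("wrist",[.5384,-.1851,.18],c);print(u,v);x0,y0=int(u)-60,int(v)-50;print(x0,y0)
cv2.imwrite("pics/w12.png",cv2.resize(im[y0:y0+100,x0:x0+130],None,fx=5,fy=5,interpolation=cv2.INTER_CUBIC)[:,:,::-1])
E
```

```text
t 36.52 pos [ 0.5387 -0.1844  0.2433] yawx 12.15 z [ 0.001 -0.    -1.   ] F [0.4 0.2 0. ] open 0.609 q [ 0.5   0.22 -0.29  1.58  0.06  1.35 -1.16]
284.6873104276345 225.4241540006101
224 175
```

View pics/w12.png

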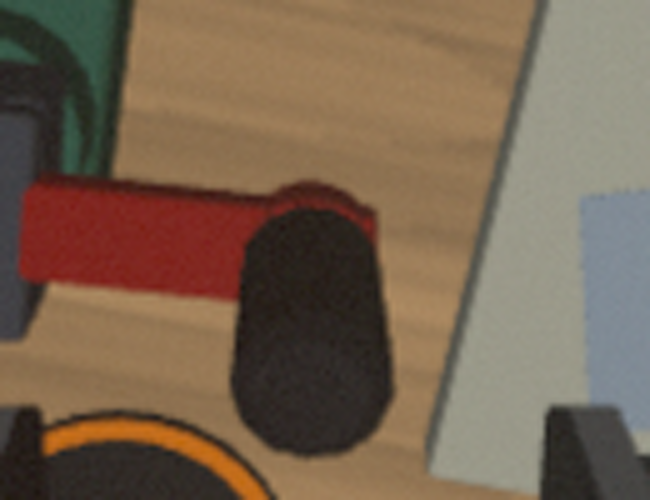

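```bash
python3 - <<'E'
from h import *
c=dict(np.load("c12.npz"))
p=p2w("wrist",(224+312/5,175+378/5),.18,c);d=p[:2]-[.5085,-.1166];print(p,np.linalg.norm(d),np.degrees(np.arctan2(d[1],d[0])))
q=np.array([.5085,-.1166])+.075*d/np.linalg.norm(d)
go([q[0],q[1],.139],12)
E
```

```text
[ 0.5186609  -0.19075579  0.18      ] 0.07484868488184308 -82.19786159712652
shift [-0.0209  0.0019  0.1043] turn [ 0.02 -0.04  0.11] rows>= 2.6
```

{"api": "arm_command", "payload": {"steps": "-0.021 0.002 0.01 0 0 0;-0.021 0.002 0.02 0 0 0;-0.021 0.002 0.06 0 0 0;-0.021 0.002 0.09 0 0 0;-0.021 0.002 0.104 0 0 0;-0.021 0.002 0.104 0 0 0;-0.021 0.002 0.104 0 0 0;-0.021 0.002 0.104 0 0 0"}}

```text
time_s: 37.23
ee_pos: [0.5195, -0.1912, 0.1407]
orientation: [3.123, 0.332, 0.004]
wrist_force: [-0.0, -0.5, 1.0]
opening: 0.606
```

{"api": "arm_command", "payload": {"steps": "0 0 0 0 0 0;0 0 0 0 0 0;0 0 0 0 0 0;0 0 0 0 0 0;0 0 0 0 0 0;0 0 0 0 0 0", "jaw": 255, "newtons": 50}}

```text
time_s: 37.73
ee_pos: [0.52, -0.1918, 0.1415]
orientation: [3.122, 0.331, 0.006]
wrist_force: [0.1, -2.4, 6.7]
opening: 0.286
```

```bash
python3 - <<'E'
from h import *
show();arc(20,-18)
E
```

```text
t 37.73 pos [ 0.52   -0.1918  0.1415] yawx 12.1 z [ 0.004 -0.002 -1.   ] F [ 0.1 -2.4  6.7] open 0.286 q [ 0.52  0.26 -0.29  1.76  0.08  1.13 -1.15]
ang -81.3 rad 0.076
-0.023 -0.006 0 0 0 0;-0.043 -0.018 0 0 0 0;-0.059 -0.036 0 0 0 0;-0.068 -0.057 0 0 0 0;-0.070 -0.080 0 0 0 0;-0.065 -0.103 0 0 0 0;-0.053 -0.123 0 0 0 0;-0.036 -0.139 0 0 0 0;-0.014 -0.148 0 0 0 0;0.009 -0.151 0 0 0 0;0.032 -0.146 0 0 0 0;0.052 -0.134 0 0 0 0;0.068 -0.116 0 0 0 0;0.077 -0.095 0 0 0 0;0.079 -0.071 0 0 0 0;0.074 -0.049 0 0 0 0;0.062 -0.028 0 0 0 0;0.045 -0.013 0 0 0 0;0.023 -0.004 0 0 0 0;0.000 -0.001 0 0 0 0
```

{"api": "arm_command", "payload": {"steps": "-0.023 -0.006 0 0 0 0;-0.043 -0.018 0 0 0 0;-0.059 -0.036 0 0 0 0;-0.068 -0.057 0 0 0 0;-0.07 -0.08 0 0 0 0;-0.065 -0.103 0 0 0 0;-0.053 -0.123 0 0 0 0;-0.036 -0.139 0 0 0 0;-0.014 -0.148 0 0 0 0;0.009 -0.151 0 0 0 0;0.032 -0.146 0 0 0 0;0.052 -0.134 0 0 0 0;0.068 -0.116 0 0 0 0;0.077 -0.095 0 0 0 0;0.079 -0.071 0 0 0 0;0.074 -0.049 0 0 0 0;0.062 -0.028 0 0 0 0;0.045 -0.013 0 0 0 0;0.023 -0.004 0 0 0 0;0 -0.001 0 0 0 0"}}

```text
time_s: 39.4
ee_pos: [0.5207, -0.1919, 0.1422]
orientation: [3.122, 0.329, 0.012]
wrist_force: [3.1, 9.8, 1.8]
opening: 0.287
```

```bash
python3 - <<'E'
from h import *
show();arc(20,-18)
E
```

```text
t 39.4 pos [ 0.5207 -0.1919  0.1422] yawx 12.05 z [ 0.008 -0.001 -1.   ] F [3.1 9.8 1.8] open 0.287 q [ 0.56  0.26 -0.34  1.75  0.09  1.13 -1.16]
ang -80.8 rad 0.0763
-0.023 -0.006 0 0 0 0;-0.043 -0.018 0 0 0 0;-0.059 -0.035 0 0 0 0;-0.068 -0.057 0 0 0 0;-0.071 -0.080 0 0 0 0;-0.066 -0.103 0 0 0 0;-0.054 -0.123 0 0 0 0;-0.037 -0.139 0 0 0 0;-0.016 -0.148 0 0 0 0;0.007 -0.151 0 0 0 0;0.030 -0.146 0 0 0 0;0.051 -0.134 0 0 0 0;0.066 -0.117 0 0 0 0;0.076 -0.096 0 0 0 0;0.078 -0.073 0 0 0 0;0.074 -0.050 0 0 0 0;0.062 -0.029 0 0 0 0;0.045 -0.014 0 0 0 0;0.023 -0.004 0 0 0 0;0.000 -0.002 0 0 0 0
```

{"api": "arm_command", "payload": {"steps": "-0.023 -0.006 0.001 0 0 0;-0.043 -0.018 0.001 0 0 0;-0.059 -0.035 0.001 0 0 0;-0.068 -0.057 0.001 0 0 0;-0.071 -0.08 0.001 0 0 0;-0.066 -0.103 0.001 0 0 0;-0.054 -0.123 0.001 0 0 0;-0.037 -0.139 0.001 0 0 0;-0.016 -0.148 0.001 0 0 0;0.007 -0.151 0.001 0 0 0;0.03 -0.146 0.001 0 0 0;0.051 -0.134 0.001 0 0 0;0.066 -0.117 0.001 0 0 0;0.076 -0.096 0.001 0 0 0;0.078 -0.073 0.001 0 0 0;0.074 -0.05 0.001 0 0 0;0.062 -0.029 0.001 0 0 0;0.045 -0.014 0.001 0 0 0;0.023 -0.004 0.001 0 0 0;0 -0.002 0.001 0 0 0"}}

```text
time_s: 41.07
ee_pos: [0.5214, -0.1918, 0.1421]
orientation: [3.122, 0.327, 0.018]
wrist_force: [3.9, 4.8, 3.7]
opening: 0.288
```

```bash
python3 - <<'E'
from h import *
show();arc(20,-18,dz=.001)
E
```

```text
t 41.07 pos [ 0.5214 -0.1918  0.1421] yawx 11.95 z [ 0.011 -0.002 -1.   ] F [3.9 4.8 3.7] open 0.288 q [ 0.61  0.27 -0.39  1.75  0.11  1.13 -1.18]
ang -80.2 rad 0.0763
-0.023 -0.006 0.001 0 0 0;-0.043 -0.017 0.001 0 0 0;-0.059 -0.035 0.001 0 0 0;-0.069 -0.056 0.001 0 0 0;-0.072 -0.079 0.001 0 0 0;-0.067 -0.102 0.001 0 0 0;-0.056 -0.123 0.001 0 0 0;-0.039 -0.138 0.001 0 0 0;-0.017 -0.148 0.001 0 0 0;0.006 -0.151 0.001 0 0 0;0.029 -0.146 0.001 0 0 0;0.049 -0.135 0.001 0 0 0;0.065 -0.118 0.001 0 0 0;0.075 -0.097 0.001 0 0 0;0.078 -0.073 0.001 0 0 0;0.073 -0.050 0.001 0 0 0;0.062 -0.030 0.001 0 0 0;0.045 -0.014 0.001 0 0 0;0.023 -0.004 0.001 0 0 0;0.000 -0.002 0.001 0 0 0
```

{"api": "arm_command", "payload": {"steps": "-0.023 -0.006 0.001 0 0 0;-0.043 -0.017 0.001 0 0 0;-0.059 -0.035 0.001 0 0 0;-0.069 -0.056 0.001 0 0 0;-0.072 -0.079 0.001 0 0 0;-0.067 -0.102 0.001 0 0 0;-0.056 -0.123 0.001 0 0 0;-0.039 -0.138 0.001 0 0 0;-0.017 -0.148 0.001 0 0 0;0.006 -0.151 0.001 0 0 0;0.029 -0.146 0.001 0 0 0;0.049 -0.135 0.001 0 0 0;0.065 -0.118 0.001 0 0 0;0.075 -0.097 0.001 0 0 0;0.078 -0.073 0.001 0 0 0;0.073 -0.05 0.001 0 0 0;0.062 -0.03 0.001 0 0 0;0.045 -0.014 0.001 0 0 0;0.023 -0.004 0.001 0 0 0;0 -0.002 0.001 0 0 0"}}

```text
time_s: 42.73
ee_pos: [0.5221, -0.1917, 0.1421]
orientation: [3.121, 0.324, 0.024]
wrist_force: [4.2, 4.1, 4.2]
opening: 0.29
```

```bash
python3 - <<'E'
from h import *
show();arc(20,-18,dz=.001)
E
```

```text
t 42.73 pos [ 0.5221 -0.1917  0.1421] yawx 11.87 z [ 0.015 -0.002 -1.   ] F [4.2 4.1 4.2] open 0.29 q [ 0.66  0.27 -0.44  1.75  0.13  1.13 -1.19]
ang -79.7 rad 0.0763
-0.023 -0.006 0.001 0 0 0;-0.044 -0.017 0.001 0 0 0;-0.060 -0.034 0.001 0 0 0;-0.070 -0.055 0.001 0 0 0;-0.073 -0.078 0.001 0 0 0;-0.068 -0.101 0.001 0 0 0;-0.057 -0.122 0.001 0 0 0;-0.040 -0.138 0.001 0 0 0;-0.019 -0.148 0.001 0 0 0;0.004 -0.151 0.001 0 0 0;0.027 -0.147 0.001 0 0 0;0.048 -0.136 0.001 0 0 0;0.064 -0.119 0.001 0 0 0;0.074 -0.097 0.001 0 0 0;0.077 -0.074 0.001 0 0 0;0.073 -0.051 0.001 0 0 0;0.061 -0.031 0.001 0 0 0;0.044 -0.015 0.001 0 0 0;0.023 -0.005 0.001 0 0 0;0.000 -0.002 0.001 0 0 0
```

{"api": "arm_command", "payload": {"steps": "-0.023 -0.006 0.001 0 0 0;-0.044 -0.017 0.001 0 0 0;-0.06 -0.034 0.001 0 0 0;-0.07 -0.055 0.001 0 0 0;-0.073 -0.078 0.001 0 0 0;-0.068 -0.101 0.001 0 0 0;-0.057 -0.122 0.001 0 0 0;-0.04 -0.138 0.001 0 0 0;-0.019 -0.148 0.001 0 0 0;0.004 -0.151 0.001 0 0 0;0.027 -0.147 0.001 0 0 0;0.048 -0.136 0.001 0 0 0;0.064 -0.119 0.001 0 0 0;0.074 -0.097 0.001 0 0 0;0.077 -0.074 0.001 0 0 0;0.073 -0.051 0.001 0 0 0;0.061 -0.031 0.001 0 0 0;0.044 -0.015 0.001 0 0 0;0.023 -0.005 0.001 0 0 0;0 -0.002 0.001 0 0 0"}}

```text
time_s: 44.4
ee_pos: [0.5231, -0.1915, 0.1422]
orientation: [3.121, 0.322, 0.031]
wrist_force: [3.8, 5.1, 5.5]
opening: 0.288
```

```bash
python3 - <<'E'
from h import *
show();arc(12,-10,dz=.001)
cams.capture("side")
for t in ["mark0","tile0"]:
    print(t,[(np.round(d["location"],3).tolist(),round(d["conf"],2)) for d in finder.look_for("side",t)])
E
```

```text
t 44.4 pos [ 0.5231 -0.1915  0.1422] yawx 11.79 z [ 0.02  -0.002 -1.   ] F [3.8 5.1 5.5] open 0.288 q [ 0.7   0.28 -0.5   1.75  0.15  1.13 -1.21]
ang -78.9 rad 0.0763
-0.013 -0.003 0.001 0 0 0;-0.025 -0.006 0.001 0 0 0;-0.037 -0.012 0.001 0 0 0;-0.048 -0.020 0.001 0 0 0;-0.057 -0.029 0.001 0 0 0;-0.064 -0.040 0.001 0 0 0;-0.070 -0.052 0.001 0 0 0;-0.073 -0.064 0.001 0 0 0;-0.074 -0.077 0.001 0 0 0;-0.073 -0.090 0.001 0 0 0;-0.069 -0.103 0.001 0 0 0;-0.063 -0.115 0.001 0 0 0
mark0 [([0.642, 0.212, 0.088], 0.67), ([0.642, -0.174, 0.004], 0.36), ([0.508, -0.202, 0.127], 0.17)]
tile0 [([0.685, 0.221, 0.105], 0.95), ([0.581, 0.212, 0.103], 0.9), ([0.335, -0.332, 0.015], 0.89), ([0.392, -0.646, 0.014], 0.61), ([0.324, -0.501, 0.013], 0.55)]
```

{"api": "arm_command", "payload": {"steps": "-0.013 -0.003 0.001 0 0 0;-0.025 -0.006 0.001 0 0 0;-0.037 -0.012 0.001 0 0 0;-0.048 -0.02 0.001 0 0 0;-0.057 -0.029 0.001 0 0 0;-0.064 -0.04 0.001 0 0 0;-0.07 -0.052 0.001 0 0 0;-0.07 -0.052 0.001 0 0 0;-0.07 -0.052 0.001 0 0 0"}}

```text
time_s: 45.3
ee_pos: [0.4442, -0.1528, 0.1406]
orientation: [3.119, 0.324, 0.033]
wrist_force: [9.1, 4.2, -1.7]
opening: 0.289
```

```bash
python3 - <<'E'
from h import *
show();arc(6,-6,dz=.001)
E
```

```text
t 45.3 pos [ 0.4442 -0.1528  0.1406] yawx 11.86 z [ 0.022 -0.003 -1.   ] F [ 9.1  4.2 -1.7] open 0.289 q [ 0.75  0.09 -0.53  1.96  0.05  1.08 -1.16]
ang -150.6 rad 0.0738
-0.003 -0.007 0.001 0 0 0;-0.004 -0.015 0.001 0 0 0;-0.004 -0.023 0.001 0 0 0;-0.004 -0.031 0.001 0 0 0;-0.003 -0.038 0.001 0 0 0;-0.001 -0.046 0.001 0 0 0
```

{"api": "arm_command", "payload": {"steps": "-0.003 -0.007 0 0 0 0;-0.004 -0.015 0 0 0 0;-0.004 -0.023 0 0 0 0;-0.004 -0.023 0 0 0 0;-0.004 -0.023 0 0 0 0"}}

```text
time_s: 45.72
ee_pos: [0.4368, -0.1305, 0.1407]
orientation: [3.119, 0.326, 0.038]
wrist_force: [7.0, 0.4, -2.4]
opening: 0.289
```

```bash
python3 - <<'E'
from h import *
show();arc(6,-6)
E
```

```text
t 45.72 pos [ 0.4368 -0.1305  0.1407] yawx 11.94 z [ 0.025 -0.003 -1.   ] F [ 7.   0.4 -2.4] open 0.289 q [ 0.74  0.05 -0.55  2.    0.03  1.08 -1.19]
ang -169.0 rad 0.073
-0.001 -0.008 0 0 0 0;0.000 -0.016 0 0 0 0;0.002 -0.023 0 0 0 0;0.005 -0.030 0 0 0 0;0.009 -0.037 0 0 0 0;0.013 -0.044 0 0 0 0
```

{"api": "arm_command", "payload": {"steps": "0 -0.008 0 0 0 0;0 -0.016 0 0 0 0;0 -0.016 0 0 0 0;0 -0.016 0 0 0 0"}}

```text
time_s: 46.05
ee_pos: [0.4356, -0.1145, 0.141]
orientation: [3.117, 0.328, 0.046]
wrist_force: [12.9, -2.1, -7.5]
opening: 0.289
```

```bash
python3 - <<'E'
from h import *
show();arc(6,-6)
E
```

```text
t 46.05 pos [ 0.4356 -0.1145  0.141 ] yawx 12.02 z [ 0.03  -0.004 -1.   ] F [12.9 -2.1 -7.5] open 0.289 q [ 0.72  0.03 -0.57  2.01  0.02  1.07 -1.22]
ang 178.3 rad 0.0729
0.000 -0.008 0 0 0 0;0.003 -0.015 0 0 0 0;0.007 -0.022 0 0 0 0;0.012 -0.028 0 0 0 0;0.017 -0.034 0 0 0 0;0.022 -0.040 0 0 0 0
```

{"api": "arm_command", "payload": {"steps": "0.002 -0.008 0 0 0 0;0.005 -0.015 0 0 0 0;0.005 -0.015 0 0 0 0;0.005 -0.015 0 0 0 0"}}

```text
time_s: 46.38
ee_pos: [0.4377, -0.1018, 0.1412]
orientation: [3.113, 0.325, 0.047]
wrist_force: [4.4, -13.5, -5.1]
opening: 0.286
```

```bash
python3 - <<'E'
from h import *
show();arc(6,-6,rad=.074)
E
```

```text
t 46.38 pos [ 0.4377 -0.1018  0.1412] yawx 11.93 z [ 0.031 -0.008 -0.999] F [  4.4 -13.5  -5.1] open 0.286 q [ 0.7   0.03 -0.58  2.02  0.02  1.07 -1.25]
ang 168.2 rad 0.0724
0.002 -0.008 0 0 0 0;0.006 -0.014 0 0 0 0;0.011 -0.020 0 0 0 0;0.016 -0.026 0 0 0 0;0.022 -0.031 0 0 0 0;0.029 -0.035 0 0 0 0
```

{"api": "arm_command", "payload": {"steps": "0.002 -0.004 0 0 0 0;0.003 -0.008 0 0 0 0;0.003 -0.008 0 0 0 0;0.003 -0.008 0 0 0 0;0.003 -0.008 0 0 0 0"}}

```text
time_s: 46.8
ee_pos: [0.4384, -0.0989, 0.1412]
orientation: [3.107, 0.318, 0.047]
wrist_force: [1.9, -23.5, -3.2]
opening: 0.285
```

```bash
python3 - <<'E'
from h import *
show();arc(1,-6,rad=.074)
im=crop("side","c13",(210,40,400,240),3)
E
```

```text
t 46.8 pos [ 0.4384 -0.0989  0.1412] yawx 11.72 z [ 0.031 -0.015 -0.999] F [  1.9 -23.5  -3.2] open 0.285 q [ 0.7   0.03 -0.59  2.02  0.03  1.07 -1.27]
ang 165.8 rad 0.0723
0.002 -0.008 0 0 0 0
```

View pics/c13.png

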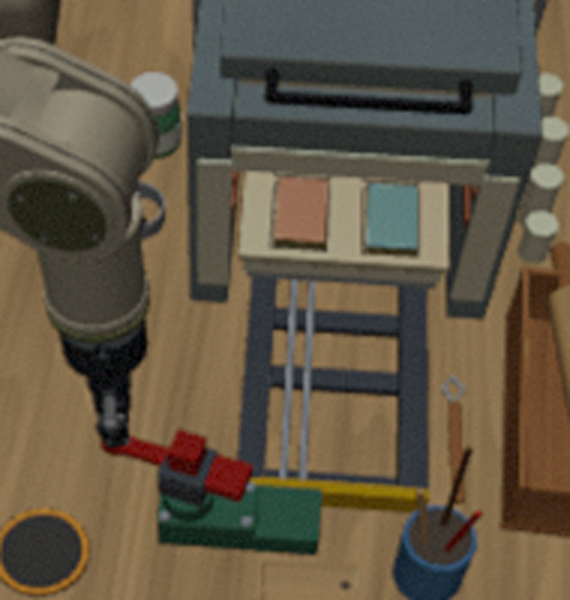

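Both tiles sit inside the mouth at (302,210) and (392,215), the hearth is on its home stop (23 N reaction), and the crank is on the shaft. Next I release the knob.

{"api": "arm_command", "payload": {"steps": "0 0.002 0 0 0 0;0 0.002 0 0 0 0;0 0.002 0 0 0 0;0 0.002 0 0 0 0;0 0.002 0 0 0 0;0 0.002 -0.03 0 0 0;0 0.002 -0.07 0 0 0;0 0.002 -0.11 0 0 0;0 0.002 -0.11 0 0 0;0 0.002 -0.11 0 0 0", "jaw": 110}}

```text
time_s: 47.68
ee_pos: [0.4365, -0.0989, 0.2533]
orientation: [3.105, 0.319, 0.052]
wrist_force: [-0.9, -0.0, -0.9]
opening: 0.569
```

```bash
python3 - <<'E'
from h import *
show();go([.5085,-.1166,.24],-9)
E
```

```text
t 47.68 pos [ 0.4365 -0.0989  0.2533] yawx 11.76 z [ 0.035 -0.016 -0.999] F [-0.9 -0.  -0.9] open 0.569 q [ 0.72 -0.08 -0.57  1.87 -0.04  1.31 -1.2 ]
shift [0.0664 0.0317 0.0161] turn [ 0.99 -2.02 20.74] rows>= 2.9
```

{"api": "arm_command", "payload": {"steps": "0.0664 0.0317 0.015 1 -2 20.7;0.0664 0.0317 0.015 1 -2 20.7;0.0664 0.0317 0.015 1 -2 20.7;0.0664 0.0317 0.015 1 -2 20.7;0.0664 0.0317 0.015 1 -2 20.7;0.0664 0.0317 0.015 1 -2 20.7;0.0664 0.0317 0.015 1 -2 20.7", "jaw": 0}}

```text
time_s: 48.27
ee_pos: [0.5079, -0.1163, 0.2415]
orientation: [3.132, -0.24, 0.002]
wrist_force: [-0.0, 0.5, 0.6]
opening: 0.999
```

```bash
python3 - <<'E'
from h import *
show();c=cams.calibration("wrist");np.savez("c14.npz",**c);im=cams.capture("wrist");cv2.imwrite("c14raw.png",im[:,:,::-1])
hsv=cv2.cvtColor(im,cv2.COLOR_RGB2HSV);m=cv2.inRange(hsv,(0,150,90),(6,255,255))|cv2.inRange(hsv,(174,150,90),(180,255,255))
n,l,st,ce=cv2.connectedComponentsWithStats(m)
for i in 1+np.argsort(-st[1:,4])[:3]:
    h=cv2.convexHull(np.argwhere(l==i)[:,::-1].astype(np.float32))[:,0]
    for z in (.126,.156):
        W=np.array([p2w("wrist",p,z,c)[:2] for p in h],np.float32);print(st[i],z,np.round(sum([list(x) if hasattr(x,'__len__') else [x] for x in cv2.minAreaRect(W*1000)],[]),1))
u,v=w2p("wrist",[.5085,-.1166,.156],c);print(u,v);x0,y0=int(u)-70,int(v)-55;print(x0,y0)
cv2.imwrite("pics/w14.png",cv2.resize(im[y0:y0+120,x0:x0+140],None,fx=5,fy=5,interpolation=cv2.INTER_CUBIC)[:,:,::-1])
E
```

```text
t 48.27 pos [ 0.5079 -0.1163  0.2415] yawx -8.78 z [ 0.001 -0.001 -1.   ] F [-0.   0.5  0.6] open 0.999 q [ 0.68  0.14 -0.59  1.69  0.08  1.33 -1.65]
[ 265  196   38   78 1981] 0.126 [ 475.8 -113.6   32.8   77.2   86. ]
[ 265  196   38   78 1981] 0.156 [ 488.8 -115.2   29.    68.2   86. ]
[ 257  134   46   46 1853] 0.126 [ 549.5 -119.4   36.9   37.1   86. ]
[ 257  134   46   46 1853] 0.156 [ 554.  -120.4   32.6   32.8   86. ]
[302 272   1   1   1] 0.126 [ 435.6 -123.5    0.     0.     0. ]
[302 272   1   1   1] 0.156 [ 453.3 -124.     0.     0.     0. ]
283.9555764137151 213.41796948872087
213 158
```

```bash
python3 - <<'E'
from h import *
go([.508,-.1165,.132],-4)
E
```

```text
shift [-1.000e-04  0.000e+00  1.097e-01] turn [ 0.05 -0.08 -4.83] rows>= 2.6
```

{"api": "arm_command", "payload": {"steps": "0 0 0.01 0 0 -4.8;0 0 0.04 0 0 -4.8;0 0 0.08 0 0 -4.8;0 0 0.1 0 0 -4.8;0 0 0.109 0 0 -4.8;0 0 0.109 0 0 -4.8;0 0 0.109 0 0 -4.8"}}

```text
time_s: 48.9
ee_pos: [0.5086, -0.1165, 0.1339]
orientation: [3.138, -0.109, 0.004]
wrist_force: [0.8, 0.2, 0.3]
opening: 0.998
```

```bash
python3 - <<'E'
from h import *
show()
E
```

```text
t 48.9 pos [ 0.5086 -0.1165  0.1339] yawx -3.99 z [ 0.002 -0.001 -1.   ] F [0.8 0.2 0.3] open 0.998 q [ 0.66  0.24 -0.59  1.83  0.15  1.12 -1.62]
```

{"api": "arm_command", "payload": {"steps": "0 0 0 0 0 0;0 0 0 0 0 0;0 0 0 0 0 0;0 0 0 0 0 0;0 0 0 0 0 0;0 0 0 0 0 0;0 0 0 0 0 0;0 0 0 0 0 0", "jaw": 255, "newtons": 80}}

```text
time_s: 49.57
ee_pos: [0.5089, -0.1168, 0.1348]
orientation: [3.138, -0.11, 0.005]
wrist_force: [-1.7, 0.5, 5.7]
opening: 0.332
```

{"api": "arm_command", "payload": {"steps": "0 0 -0.01 0 0 0;0 0 -0.02 0 0 0;0 0 -0.03 0 0 0;0 0 -0.04 0 0 0;0 0 -0.05 0 0 0;0 0 -0.065 0 0 0;0 0 -0.075 0 0 0;0 0 -0.075 0 0 0;0 0 -0.075 0 0 0"}}

```text
time_s: 50.32
ee_pos: [0.5089, -0.1167, 0.2102]
orientation: [3.137, -0.11, 0.007]
wrist_force: [-0.1, 0.1, -5.5]
opening: 0.332
```

```bash
python3 - <<'E'
from h import *
show();go([.3635,-.172,.205],-4);go([.3635,-.172,.205],-30)
cams.capture("side");print([(np.round(d["location"],3).tolist(),round(d["conf"],2)) for d in finder.look_for("side","tile0")][:3],[(np.round(d["location"],3).tolist(),round(d["conf"],2)) for d in finder.look_for("side","crank_pad")][:2])
E
```

```text
t 50.32 pos [ 0.5089 -0.1167  0.2102] yawx -4.0 z [ 0.004 -0.003 -1.   ] F [-0.1  0.1 -5.5] open 0.332 q [ 0.68  0.16 -0.6   1.74  0.1   1.27 -1.58]
shift [-0.1412  0.0653  0.0048] turn [ 0.13 -0.26 -0.  ] rows>= 3.7
shift [-0.1412  0.0653  0.0048] turn [ 0.07 -0.28 26.  ] rows>= 3.7
[([0.684, 0.238, 0.104], 0.92), ([0.336, -0.335, 0.017], 0.77), ([0.581, 0.233, 0.104], 0.75)] [([0.364, -0.17, 0.004], 0.72)]
```

{"api": "arm_command", "payload": {"steps": "-0.04 0.019 0 0 0 0;-0.08 0.037 0 0 0 0;-0.11 0.051 0 0 0 0;-0.13 0.06 0.01 0 0 0;-0.141 0.065 0.02 0 0 0;-0.141 0.065 0.04 0 0 0;-0.141 0.065 0.07 0 0 0;-0.141 0.065 0.09 0 0 0;-0.141 0.065 0.1 0 0 0;-0.141 0.065 0.1 0 0 0;-0.141 0.065 0.1 0 0 0"}}

```text
time_s: 51.38
ee_pos: [0.3633, -0.1716, 0.109]
orientation: [3.139, -0.109, 0.002]
wrist_force: [0.9, -0.6, -4.5]
opening: 0.332
```

```bash
python3 - <<'E'
from h import *
show();go([.3635,-.172,.053],-4)
E
```

```text
t 51.38 pos [ 0.3633 -0.1716  0.109 ] yawx -3.98 z [ 0.001 -0.001 -1.   ] F [ 0.9 -0.6 -4.5] open 0.332 q [ 0.85 -0.02 -0.51  2.14 -0.01  1.02 -1.29]
shift [0.0002 0.0003 0.056 ] turn [ 0.06 -0.09  0.02] rows>= 1.3
```

{"api": "arm_command", "payload": {"steps": "0 0 0.02 0 0 0;0 0 0.035 0 0 0;0 0 0.045 0 0 0;0 0 0.052 0 0 0;0 0 0.056 0 0 0;0 0 0.058 0 0 0;0 0 0.058 0 0 0;0 0 0.058 0 0 0"}}

```text
time_s: 52.05
ee_pos: [0.3638, -0.1719, 0.0516]
orientation: [3.138, -0.109, 0.004]
wrist_force: [-0.3, 0.3, -4.5]
opening: 0.329
```

```bash
python3 - <<'E'
from h import *
show()
E
```

```text
t 52.05 pos [ 0.3638 -0.1719  0.0516] yawx -3.98 z [ 0.002 -0.002 -1.   ] F [-0.3  0.3 -4.5] open 0.329 q [ 0.84  0.08 -0.52  2.19  0.05  0.88 -1.35]
```

{"api": "arm_command", "payload": {"steps": "0 0 0.001 0 0 0;0 0 0.002 0 0 0;0 0 0.003 0 0 0;0 0 0.003 0 0 0;0 0 0.003 0 0 0"}}

```text
time_s: 52.47
ee_pos: [0.3649, -0.1728, 0.0508]
orientation: [3.136, -0.11, 0.006]
wrist_force: [-9.2, 1.3, 26.0]
opening: 0.329
```

```bash
python3 - <<'E'
from h import *
show()
E
```

```text
t 52.47 pos [ 0.3649 -0.1728  0.0508] yawx -4.0 z [ 0.004 -0.004 -1.   ] F [-9.2  1.3 26. ] open 0.329 q [ 0.84  0.08 -0.52  2.19  0.05  0.88 -1.35]
```

Contact with the pad is made. I ease off, release and rise.

{"api": "arm_command", "payload": {"steps": "0 0 -0.001 0 0 0;0 0 -0.001 0 0 0;0 0 -0.001 0 0 0"}}

```text
time_s: 52.72
ee_pos: [0.365, -0.1728, 0.0519]
orientation: [3.136, -0.11, 0.007]
wrist_force: [-0.2, 0.7, -5.0]
opening: 0.331
```

{"api": "arm_command", "payload": {"steps": "0 0 0 0 0 0;0 0 0 0 0 0;0 0 0 0 0 0;0 0 0 0 0 0;0 0 0 0 0 0;0 0 0 0 0 0;0 0 0 0 0 0;0 0 -0.03 0 0 0;0 0 -0.07 0 0 0;0 0 -0.11 0 0 0;0 0 -0.15 0 0 0;0 0 -0.18 0 0 0;0 0 -0.18 0 0 0;0 0 -0.18 0 0 0;0 0 -0.18 0 0 0", "jaw": 0}}

```text
time_s: 53.97
ee_pos: [0.3639, -0.1721, 0.2313]
orientation: [3.136, -0.11, 0.006]
wrist_force: [0.5, 0.0, -0.4]
opening: 1.003
```

```bash
python3 - <<'E'
from h import *
show();c=cams.calibration("wrist");w=cams.capture("wrist");b=cams.capture("side")
A=cv2.resize(w,(533,400),interpolation=cv2.INTER_CUBIC);B=cv2.resize(b[60:260,210:343],(266,400),interpolation=cv2.INTER_CUBIC)
cv2.imwrite("pics/f.png",np.hstack([A,B])[:,:,::-1])
print("pad px",w2p("wrist",[.3635,-.172,.004],c)*533/560,"boss if centred",w2p("wrist",[.3635,-.172,.072],c)*533/560)
for t in ["tile0","crank"]:print([(np.round(d["location"],3).tolist(),round(d["conf"],2)) for d in finder.look_for("side",t)][:3])
np.savez("c15.npz",**c)
E
```

```text
t 53.97 pos [ 0.3639 -0.1721  0.2313] yawx -4.01 z [ 0.004 -0.004 -1.   ] F [ 0.5  0.  -0.4] open 1.003 q [ 0.87 -0.16 -0.49  1.98 -0.07  1.3  -1.23]
pad px [269.00969872 168.78720391] boss if centred [269.25674431 182.14638171]
[([0.322, -0.506, 0.016], 0.93), ([0.584, 0.232, 0.106], 0.73), ([0.684, 0.238, 0.103], 0.68)]
[([0.36, -0.184, 0.044], 0.9), ([0.582, 0.231, 0.104], 0.45)]
```

View pics/f.png

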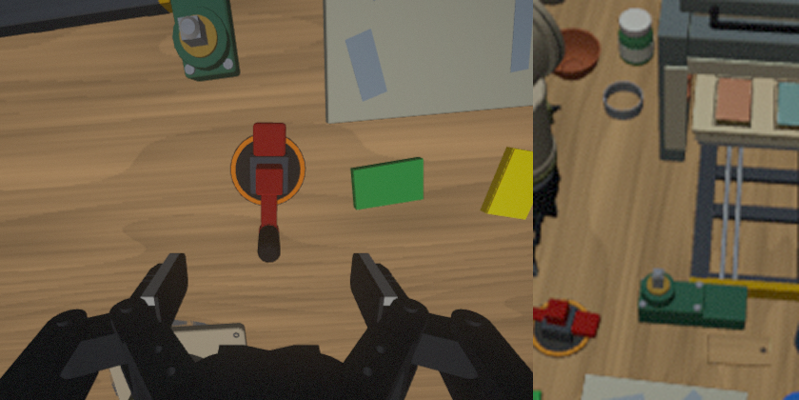

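The crank stands upright in the middle of the pad: the boss is at (269,181) against (269,182) expected. The shaft is free and the tiles are inside the kiln with the hearth, so I hand in.

```bash
python3 -c "
from rig import ctrl
print(ctrl.close_job())"
```

```text
the job is handed in; nothing more can be done
None
```

The test kiln is loaded and the job is handed in. It finished at about 54 s of the 210 s allowed, and no verdict was reported.

- **Winding out:** I seated the crank on the shaft with the hearth still nearly home. I then wound it about 4¼ turns to the out-stop, where the reaction at the grip rose to 21 N.
- **Tiles:** There were two tiles on the ware board, salmon and teal. Each lies flat, glaze up, inside its own outline on the front pair of places; I left the green and yellow look-alikes alone. I first guessed a sideways sign wrong with the salmon tile, so it went to the left place instead of the right. There was no contact from this.
- **Winding home:** I wound the hearth back until it met the home stop, where the reaction rose to 23 N.
- **Crank:** I lifted it off and stood it on its rubber pad. It touched down with 26 N before I eased off.

**Last checks:** The wrist picture shows the crank upright and centred on the pad to within about 1–2 mm. The finder gives the tiles at y of about 0.232 and 0.238 m; I expected about 0.238 and 0.243 m, so the readings are roughly 5 mm short, within the finder's error. I did not measure the final hearth travel separately; that it is home rests on the stop force and the turn count. In the last pictures the bystanders in view had not visibly moved. No check failed.

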